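# Refill the sweet dish with the clip scoop

## Robot

A 6-joint arm with a two-finger parallel gripper is mounted at the origin on a cart in front of the work surface, level with it; the furniture and walls round the work are solid. World frame = base frame: x ahead of the robot, y to its left, z up, the work surface at z = 0. Lengths are in mm, angles in rad, forces in N, time in s.
With the tool pointing down it reaches from about 350 to 975 mm from the base axis. Payload 7.1 kg.
Tool frame: the origin (TCP) lies midway between the tips of the shut fingers; the grasp point (between the pads) lies 19 mm behind it; z points along the fingers, y is the line along which they close (so a half turn about z gives the same grasp; the last joint's range is limited). The gripper opens to 88 mm and grips with 3 to 60 N. Pads are 20 mm wide; open, the fingers measure 115 mm over their backs; the gripper's body (75 mm by 178 mm) begins 61 mm behind the grasp point.
Start: joints at [1.194, 0.423, 1.63, -0, 1.089, -0.019], TCP at [218.852, 585.413, 185.175] pointing down, gripper open.
Joint ranges: [-3, 3], [-0.9, 2.11], [0.09, 2.58], [-1.31, 4.45], [0.11, 2.69], [-2.54, 2.54]. Speed limits (rad/s): [2.39, 2.39, 3.01, 3.14, 3.14, 3.14].

## Interface

Orientations are given as a rotation vector (axis times angle).
In Python, from workcell import status, eyes, ticket gives the robot as it stands.
- The arm moves only by the shell command python3 -m jog 'ROWS' [OPENING]. ROWS is a JSON list that holds a single list of rows (three levels of brackets), with 1 to 5 rows, each of 6 numbers: dx, dy, dz in parts of the range, where 1.0 means 1 m, then a rotation vector rx, ry, rz in normalised numbers (1 is 2 rad); each row shifts and turns the commanded pose from where the row before left it, along the tool's axes as they then stand; what a row does not reach is not made up. A row lasts 1/12 s, in which the tool goes at most 41.7 mm and 0.125 rad, less where a joint would pass 70% of its speed; a pose out of reach is approached as far as the arm can. OPENING is the finger opening in mm, set as the command begins (- or left out keeps the last). The fingers move at their own pace and stop on an object; the grip force is fixed at half the most. Time passes only in rows, so rows that do not move let the fingers close. It prints the time, the measured TCP pose, the force, the opening and the grip force at its end. Shift and turn numbers lie between -1 and 1, and a call with a number outside is refused. Input that does not fit is refused with a message, and nothing moves.
- status.get_obs(): the state, without advancing time (a new reading comes with each control period).
- eyes.get_image(name): name is "scene" or "side" or "wrist"; returns a dict with "img" (480x640x3 uint8, red, green, blue), "range_z" (480x640 float32, mm along the optical axis (not along the pixel's ray), 0 where there is no reading), "fx", "fy", "cx", "cy" (pixels), "R" (3x3) and "t" (3): a world point X has camera coordinates R X + t. Camera axes: x right, y down, z forward; pixel columns grow to the right and rows downward; lengths in mm; the calibration is good to about 2 mm. A picture is of the moment at which its call begins.
- ticket.close_job(): hands the job in; it is judged then, once.
The state is a dict: "t": time; "qpos": joint angles; "qvel": joint speeds; "joint_torque": joint torques, N m; "ee_pos": TCP position; "orientation": TCP orientation; "ft_force": force on the tool from outside, world axes, zero at the start; "moment": the same for the moment, N m; "width": finger opening in mm; "grasp_force": force on a finger pad.
Only numpy, scipy, OpenCV 4.12 (cv2) and the standard library are available. Lean on these libraries where they do the work, as an engineer would, in place of code of your own. Each camera call takes 0.05 s, during which the arm holds its last target. There are 200 camera calls.

## Task

Take the scoop by its handle, scoop up sweets from the teal tub and pour at least three of them into the white dish, without touching a sweet with the gripper; every sweet must end up either in the dish or in the tub. Then put the scoop away: push its sprung clip fully home, upright, over the top edge of one of the tub's walls, so that the scoop hangs there clear of the desk, and let go. Leave the other things on the desk where they are.

Things in the scene. Friction and masses are not known exactly. Their poses are not given: they have to be found in the camera images.
- tub: teal open box of sweets, outside 200 x 82 x 75 mm (x, y, z), plain upright walls 5 mm thick, floor 4 mm thick, so 190 x 72 mm inside; it grips the desk and does not move. Origin at the centre of its underside on the desk, x along the long side. At the start the sweets lie in one layer in the middle of its length; about 50 mm of floor at each end is bare
- tub_floor (a point): centre of the tub's inner floor, 4 mm above the desk
- tub_rim_left (a point): middle of the top edge of the tub's long wall on its own +y side, 75 mm above the desk, halfway through the 5 mm wall
- tub_rim_right (a point): the same on the long wall on the tub's own -y side
- dish: white ceramic bowl, 140 mm across the rim and 50 mm high, wall 4 mm; does not move. Origin at the centre of its underside
- scoop: aluminium sweet scoop with a black handle, 100 to 165 g, standing on its flat underside. Origin at the centre of the underside, x towards its open mouth, z up. Pan 60 mm wide (y), x = -36 (flat upright back wall, its foot sloped in to x = -28 over the lowest 12 mm) to x = +36 (lip); sides 40 mm high at the back, falling to the lip. At the back is a sprung clip under a bridge
- scoop_grip (a point): middle of the handle, at x = -60.7, y = 0, z = 116.8 mm in the scoop's frame. The handle is a bar 16 mm thick (y), 20 mm deep, 88 mm long, leaning back (to the scoop's -x) 25 degrees from its z, 56 mm of it below this point and 32 mm above. Grip it across the 16 mm with about 50 N
- scoop_bowl (a point): point inside the pan, at x = 0, y = 0, z = 14 mm in the scoop's frame; the pan's floor is 2.5 mm thick
- scoop_lip (a point): middle of the lower edge of the bevelled lip (1.5 mm thick), at x = 36, y = 0, z = 0 mm in the scoop's frame
- scoop_slot (a point): top of the clip's slot, on the underside of the bridge (28 mm wide in y, x = -30 to -51, z = 60 to 70 mm), at x = -38.5, y = 0, z = 60 mm in the scoop's frame. When the clip is fully home on a wall, the wall's top edge touches here, the pan hangs on one side of the wall with its underside 15 mm above the desk, and the tongue is on the other side
- clip (a joint): opening of the clip's steel tongue, hinged under the bridge, rad: 0 closed, about 0.12 on the 5 mm tub wall, most 0.55. Its bead (scoop z = 34.5 mm) springs shut to 1.5 mm from the pan's flat back face (x = -36); below, the tongue flares back to x = -49 at z = 17 mm as a lead-in. Lowered upright over a wall's top edge, the clip is pushed on with about 8 N
- sweet_0: foil-wrapped round sweet, gold foil, 20 mm across and 18 mm high, 12 g, slippery (slides from about 17 degrees); origin at its centre
- sweet_1: foil-wrapped round sweet, red foil, 20 mm across and 18 mm high, 12 g, slippery (slides from about 17 degrees); origin at its centre
- sweet_2: foil-wrapped round sweet, gold foil, 20 mm across and 18 mm high, 12 g, slippery (slides from about 17 degrees); origin at its centre
- sweet_3: foil-wrapped round sweet, blue foil, 20 mm across and 18 mm high, 12 g, slippery (slides from about 17 degrees); origin at its centre
- sweet_4: foil-wrapped round sweet, red foil, 20 mm across and 18 mm high, 12 g, slippery (slides from about 17 degrees); origin at its centre
- sweet_5: foil-wrapped round sweet, gold foil, 20 mm across and 18 mm high, 12 g, slippery (slides from about 17 degrees); origin at its centre
- sweet_6: foil-wrapped round sweet, blue foil, 20 mm across and 18 mm high, 12 g, slippery (slides from about 17 degrees); origin at its centre
- sweet_7: foil-wrapped round sweet, red foil, 20 mm across and 18 mm high, 12 g, slippery (slides from about 17 degrees); origin at its centre
- bottle: small amber dropper bottle standing, 33 mm across, 102 mm high, loose; origin at the centre of its underside
- usb_stick: red memory stick lying, 18 x 54 x 8 mm, loose; origin at the centre of its underside
- eraser: white eraser in a blue sleeve, 23 x 58 x 12 mm, loose; origin at the centre of its underside
- candle: tea light in a metal cup, 38 mm across, 15 mm high, loose; origin at the centre of its underside
- sticky_pad: pad of yellow notes, 76 x 76 x 17 mm, loose; origin at the centre of its underside

How it is judged:
By the outcome, as a careful person would: the job done as asked, in the order asked, and still so for the second after the job is handed in, with the robot touching nothing.
It also fails if it takes over 67 s, if anything falls off the work surface, if the arm or the gripper's body presses on something with over 40 N, if the wrist force passes 120 N, or if a joint passes its speed limit or range.

## Working session

There is one attempt and no reset: what is moved stays moved. The work goes in short steps, Python scripts to look and compute and a shell command to move; the robot and the scene stay as the last step left them, time stands still between calls to the robot, and variables do not carry over. Pictures are saved under pics/ and viewed, at most 10 in all, crops included, and the job is handed in when it is done.

```bash
ls; mkdir -p pics
python3 - <<'E'
from workcell import status, eyes
import cv2,numpy as np
for n in ["scene","side"]:
    d=eyes.get_image(n); cv2.imwrite(f"pics/{n}0.png",d["img"][:,:,::-1]); np.savez(f"{n}0.npz",**d)
print(status.get_obs())
E
```

```text
pics
{'t': 0.1, 'qpos': array([ 1.19400768e+00,  4.23751751e-01,  1.63058874e+00, -2.61758349e-06,
        1.08861164e+00, -1.90485900e-02]), 'qvel': array([-1.37551668e-03, -2.18224600e-03, -3.27120194e-03,  6.39961501e-04,
        5.63879143e-04, -8.04721491e-05]), 'joint_torque': array([-4.18222535e-04, -5.45611954e+01, -2.74323392e+01,  6.45024539e-02,
        1.87852298e-02, -6.33439669e-06]), 'ee_pos': array([218.65345493, 584.92281362, 184.49713868]), 'orientation': array([-5.58895914e-01, -3.09120853e+00,  2.09430835e-03]), 'ft_force': array([-0.86571788,  0.21373434,  0.50331835]), 'moment': array([-0.02029334, -0.0509075 ,  0.01826372]), 'grasp_force': 0.0, 'width': 88.10522870447261}
```

View pics/scene0.png

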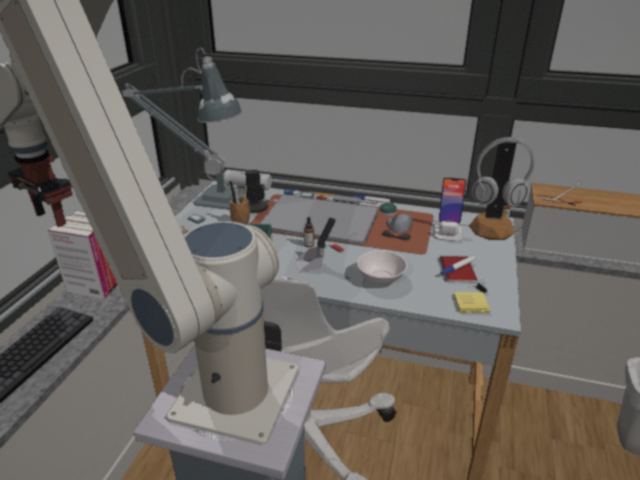

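View pics/side0.png

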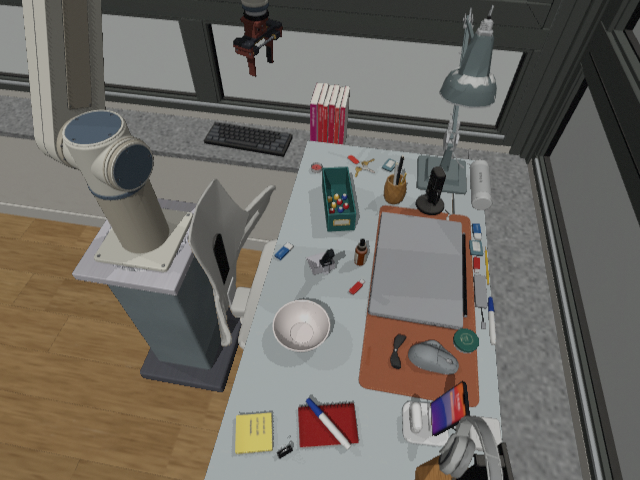

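The scene view shows the scoop at about (318,245) and the dish at (381,266). The side view shows the tub at (340,198), the scoop at (325,262), the dish at (302,326) and the bottle at (361,252).

```bash
cat > h.py <<'E'
import numpy as np,cv2
def cloud(d):
    z=d["range_z"].astype(float); v,u=np.mgrid[:480,:640]
    c=np.stack([(u-d["cx"])/d["fx"]*z,(v-d["cy"])/d["fy"]*z,z],-1)
    P=(c-d["t"])@d["R"]; P[z==0]=np.nan; return P
def proj(d,X):
    c=d["R"]@np.array(X,float)+d["t"]; return c[0]/c[2]*d["fx"]+d["cx"],c[1]/c[2]*d["fy"]+d["cy"]
E
python3 - <<'E'
from h import *
d=dict(np.load("side0.npz")); P=cloud(d); img=d["img"].astype(int)
np.set_printoptions(precision=1,suppress=True)
for n,(u,v) in dict(tub=(340,205),handle=(327,257),dish=(302,334),bottle=(361,245),eraser=(284,251),usb=(357,288)).items(): print(n,P[v,u])
hsv=cv2.cvtColor(d["img"],cv2.COLOR_RGB2HSV)
m=(hsv[...,0]>75)&(hsv[...,0]<100)&(hsv[...,1]>100); roi=np.zeros_like(m); roi[150:240,310:365]=1; m&=roi
p=P[m]; p=p[np.isfinite(p[:,0])]; print("teal",len(p),p.min(0),p.max(0))
top=p[p[:,2]>68]; print(len(top),cv2.minAreaRect(top[:,:2].astype(np.float32)), np.median(top[:,2]))
# dish rim
q=P[295:360,265:340].reshape(-1,3); r=q[(q[:,2]>44)&(q[:,2]<60)]; A=np.c_[2*r[:,:2],np.ones(len(r))]; s=np.linalg.lstsq(A,(r[:,:2]**2).sum(1),rcond=None)[0]
print("dish",s[:2],np.sqrt(s[2]+s[0]**2+s[1]**2),len(r),cv2.minEnclosingCircle(r[:,:2].astype(np.float32)))
# scoop
q=P[238:285,300:352].reshape(-1,3); q=q[(q[:,2]>4)&(q[:,2]<200)]
h=q[q[:,2]>80]; print("scoop",len(q),len(h),h.min(0),h.max(0),h.mean(0))
l=q[q[:,2]<60];print(cv2.minAreaRect(l[:,:2].astype(np.float32)))
c=cv2.resize(d["img"][150:370,250:400],None,fx=4,fy=4,interpolation=3)[:600*2]
cv2.imwrite("pics/c0.png",cv2.resize(d["img"][150:300,270:400],None,fx=4,fy=4,interpolation=2)[...,::-1])
s=dict(np.load("scene0.npz"))
cv2.imwrite("pics/c1.png",cv2.resize(s["img"][200:290,240:360],None,fx=6,fy=6,interpolation=2)[...,::-1])
E
```

```text
tub [540.5 227.3   3.2]
handle [545.9 -69.7 124.4]
dish [ 512.4 -230.5   10.2]
bottle [624.2  18.5  80.8]
eraser [411.5  12.1  12.9]
usb [629.9 -71.7   9.3]
teal 1326 [472.6 113.8  -1.2] [595.7 330.1  80.1]
262 ((531.5093383789062, 221.63360595703125), (81.10114288330078, 203.038818359375), 14.517032623291016) 74.292184756697
dish [ 509.5 -225.2] 66.23603691404699 419 ((509.2085266113281, -224.2219696044922), 70.12559509277344)
scoop 557 116 [528.8 -77.   80.5] [563.1 -40.4 152.8] [547.7 -64.1 125.4]
((530.0526733398438, 7.4242401123046875), (141.80343627929688, 161.02149963378906), 10.317987442016602)
```

View pics/c0.png

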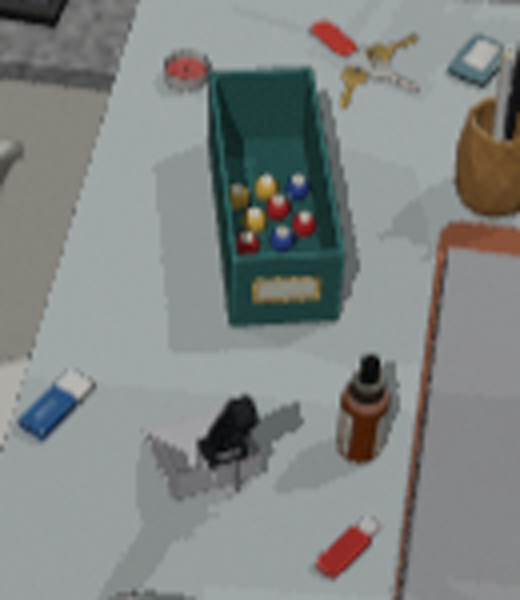

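Run:
```python
from h import *
np.set_printoptions(precision=1,suppress=True)
for n,(u0,u1,v0,v1) in dict(side=(300,345,238,280),scene=(295,340,212,262)).items():
    d=dict(np.load(n+"0.npz")); P=cloud(d)[v0:v1,u0:u1].reshape(-1,3)
    k=d["img"][v0:v1,u0:u1].reshape(-1,3).max(1)<70
    m=k&(P[:,2]>75)&(P[:,2]<165)&(np.abs(P[:,0]-545)<60)
    h=P[m]; c=np.median(h,0); _,s,V=np.linalg.svd(h-h.mean(0)); v=V[0]*np.sign(V[0][2])
    print(n,len(h),h.mean(0),v*100,"lean deg",np.degrees(np.arccos(v[2])),"az",np.degrees(np.arctan2(v[1],v[0])))
    a=P[(P[:,2]>12)&(P[:,2]<60)&(abs(P[:,0]-540)<90)&(abs(P[:,1]+60)<75)]
    print(len(a),a.min(0),a.max(0),cv2.minAreaRect(a[:,:2].astype(np.float32)))
```

```text
side 107 [547.3 -64.1 122.3] [ 24.4 -30.1  92.2] lean deg 22.80774903228676 az -50.91262293990437
195 [481.1 -53.   12.2] [560.   -1.2  59.5] ((521.3683471679688, -28.088504791259766), (77.73299407958984, 50.8151741027832), 3.203190326690674)
scene 170 [542.8 -56.5 111. ] [ 23.5 -36.1  90.2] lean deg 25.529192773920045 az -56.91790922438249
261 [495.2 -64.9  12. ] [629.5  14.9  59.4] ((562.07421875, -23.583656311035156), (79.57367706298828, 133.3521728515625), 88.64076232910156)
```

View pics/c1.png

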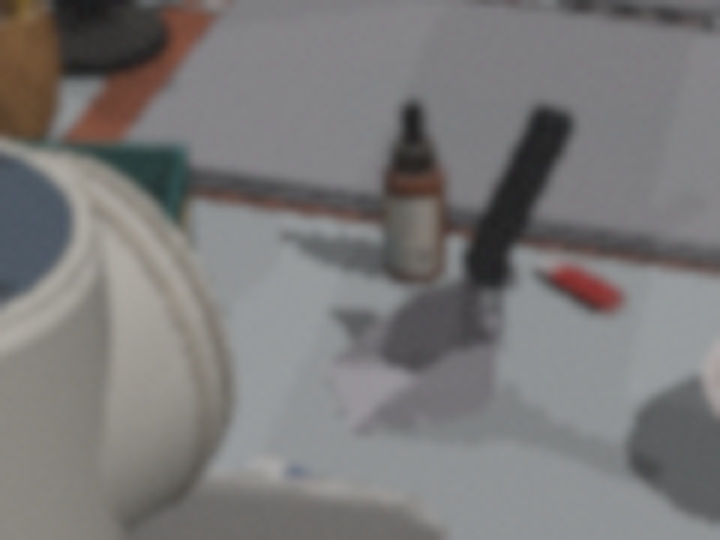

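```bash
cat >> h.py <<'E'
from scipy.spatial.transform import Rotation as Ro
from scipy.linalg import fractional_matrix_power as fmp
def T(R,p): M=np.eye(4); M[:3,:3]=R; M[:3,3]=p; return M
def cur():
    from workcell import status
    o=status.get_obs(); return T(Ro.from_rotvec(o["orientation"]).as_matrix(),o["ee_pos"])
def scoopR(az,th=0):  # level scoop frame, mouth azimuth az deg, nose down th deg
    return Ro.from_euler("ZY",[az,th],degrees=True).as_matrix()
def toolR(az,th=0,g=25): # tool along handle when g=25
    S=scoopR(az,th); a=np.radians(g); z=S@[np.sin(a),0,-np.cos(a)]; y=-S[:,1]; return np.c_[np.cross(y,z),y,z]
def rows(A,B,n):
    M=np.linalg.inv(A)@B; r=fmp(M,1/n).real
    d=r[:3,3]; w=Ro.from_matrix(r[:3,:3]).as_rotvec(); print(n,"x",np.round(d,1).tolist(),np.round(w,4).tolist()," |d|%.1f |w|%.3f"%(np.linalg.norm(d),np.linalg.norm(w)))
def path(B,n=None):
    A=cur(); M=np.linalg.inv(A)@B
    if n is None: n=max(1,int(np.ceil(max(np.linalg.norm(M[:3,3])/40,np.linalg.norm(Ro.from_matrix(M[:3,:3]).as_rotvec())/.12))))
    rows(A,B,n)
E
python3 - <<'E'
from h import *
R=toolR(126); g=np.array([546,-62,117]); 
path(T(R,g+19*R[:,2]-120*R[:,2]))
E
```

```text
20 x [-34.1, -17.2, -8.8] [-0.0064, 0.0212, 0.0288]  |d|39.2 |w|0.036
```

Units first: shifts go in shares of 1 m and turns go in shares of 2 rad. So -34.1 mm is -0.0341, -8.8 mm is -0.0088, 0.0288 rad is 0.0144.

```bash
python3 -m jog '[[[-0.0341, -0.0172, -0.0088, -0.0032, 0.0106, 0.0144], [-0.0341, -0.0172, -0.0088, -0.0032, 0.0106, 0.0144], [-0.0341, -0.0172, -0.0088, -0.0032, 0.0106, 0.0144], [-0.0341, -0.0172, -0.0088, -0.0032, 0.0106, 0.0144], [-0.0341, -0.0172, -0.0088, -0.0032, 0.0106, 0.0144]]]' 60
python3 -m jog '[[[-0.0341, -0.0172, -0.0088, -0.0032, 0.0106, 0.0144], [-0.0341, -0.0172, -0.0088, -0.0032, 0.0106, 0.0144], [-0.0341, -0.0172, -0.0088, -0.0032, 0.0106, 0.0144], [-0.0341, -0.0172, -0.0088, -0.0032, 0.0106, 0.0144], [-0.0341, -0.0172, -0.0088, -0.0032, 0.0106, 0.0144]]]'
python3 -m jog '[[[-0.0341, -0.0172, -0.0088, -0.0032, 0.0106, 0.0144], [-0.0341, -0.0172, -0.0088, -0.0032, 0.0106, 0.0144], [-0.0341, -0.0172, -0.0088, -0.0032, 0.0106, 0.0144], [-0.0341, -0.0172, -0.0088, -0.0032, 0.0106, 0.0144], [-0.0341, -0.0172, -0.0088, -0.0032, 0.0106, 0.0144]]]'
python3 -m jog '[[[-0.0341, -0.0172, -0.0088, -0.0032, 0.0106, 0.0144], [-0.0341, -0.0172, -0.0088, -0.0032, 0.0106, 0.0144], [-0.0341, -0.0172, -0.0088, -0.0032, 0.0106, 0.0144], [-0.0341, -0.0172, -0.0088, -0.0032, 0.0106, 0.0144], [-0.0341, -0.0172, -0.0088, -0.0032, 0.0106, 0.0144]]]'
python3 -m jog '[[[0, 0, 0, 0, 0, 0], [0, 0, 0, 0, 0, 0]]]'
python3 - <<'E'
from h import *
from workcell import eyes,status
R=toolR(126); g=np.array([546,-62,117]); path(T(R,g+19*R[:,2]-120*R[:,2]))
d=eyes.get_image("wrist"); cv2.imwrite("pics/w0.png",d["img"][:,:,::-1]); np.savez("wrist0.npz",**d); print(status.get_obs()["qpos"])
E
```

```text
t: 0.52
ee_pos: [342.0, 435.6, 221.1]
orientation: [-0.756, -2.946, -0.078]
ft_force: [0.6, 0.3, 0.5]
width: 60.9
grasp_force: 0.0
t: 0.93
ee_pos: [444.1, 268.9, 236.3]
orientation: [-0.937, -2.788, -0.15]
ft_force: [0.7, 0.2, -0.4]
width: 59.7
grasp_force: 0.0
t: 1.35
ee_pos: [521.3, 89.0, 231.6]
orientation: [-1.1, -2.618, -0.216]
ft_force: [0.5, 0.4, -0.2]
width: 59.9
grasp_force: 0.0
t: 1.77
ee_pos: [570.8, -99.0, 208.8]
orientation: [-1.246, -2.438, -0.277]
ft_force: [-0.1, 0.1, 0.8]
width: 59.8
grasp_force: 0.0
t: 1.93
ee_pos: [570.3, -99.0, 207.9]
orientation: [-1.249, -2.436, -0.277]
ft_force: [0.5, 0.3, 0.5]
width: 60.4
grasp_force: 0.0
1 x [1.7, 2.1, 0.1] [0.001, -0.002, -0.0044]  |d|2.7 |w|0.005
[-0.33597911  0.53011529  1.47749407  0.24531615  1.50323956 -1.02436775]
```

View pics/w0.png

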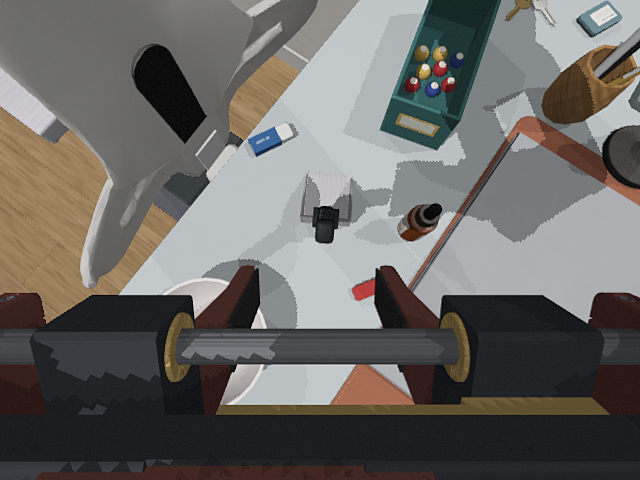

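The wrist view shows the handle top at (324,238), the pan spanning u 302–352 with its mouth up the image and nearly aligned, and the tub's near end at (417,125).

Run:
```python
from h import *
np.set_printoptions(precision=1,suppress=True)
d=dict(np.load("wrist0.npz")); P=cloud(d)
q=P[200:248,305:345].reshape(-1,3); k=d["img"][200:248,305:345].reshape(-1,3).max(1)<70
h=q[k&(q[:,2]>100)]; print(len(h),h.mean(0),h.max(0),h.min(0))
V=np.linalg.svd(h-h.mean(0))[2][0]; V*=np.sign(V[2]); print("handle az",np.degrees(np.arctan2(V[1],V[0])),np.degrees(np.arccos(V[2])))
# pan: points z 3..62
q=P[165:235,292:362].reshape(-1,3); a=q[(q[:,2]>8)&(q[:,2]<62)]; r=cv2.minAreaRect(a[:,:2].astype(np.float32)); print("pan",len(a),r)
for az in (120,123,126,129,132):
    t=np.radians(az); m=np.array([np.cos(t),np.sin(t)]); s=np.array([-m[1],m[0]])
    print(az,"pan x ext",np.percentile(a[:,:2]@m,[.5,99.5]),"pan y",np.percentile(a[:,:2]@s,[.5,99.5]),"handle y",np.percentile(h[:,:2]@s,[2,50,98]),"hx",np.percentile(h[:,:2]@m,[2,98]))
top=h[h[:,2]>h[:,2].max()-6]; print("top",top.mean(0))
# tub rim
hsv=cv2.cvtColor(d["img"],cv2.COLOR_RGB2HSV); mm=(hsv[...,0]>75)&(hsv[...,0]<100)&(hsv[...,1]>80)
mm[:, :375]=0; mm[:,505:]=0; mm[155:]=0; t=P[mm]; t=t[(t[:,2]>70)&(t[:,2]<82)]; print("rim",len(t),np.median(t[:,2]),cv2.minAreaRect(t[:,:2].astype(np.float32)))
```

```text
550 [554.6 -63.6 139.8] [566.8 -41.4 149.7] [536.7 -78.1 100. ]
handle az -58.40373192888523 39.047723755762114
pan 406 ((527.04638671875, -17.546432495117188), (59.97896957397461, 76.18017578125), 31.41256332397461)
120 pan x ext [-315.9 -242.1] pan y [-477.9 -417.7] handle y [-455.8 -448.4 -441.1] hx [-346.  -310.4]
123 pan x ext [-338.4 -265.6] pan y [-463.2 -402.1] handle y [-437.7 -430.4 -423.2] hx [-368.9 -333.1]
126 pan x ext [-359.9 -286.6] pan y [-448.6 -384.9] handle y [-419.  -411.3 -403.8] hx [-391.2 -355.1]
129 pan x ext [-380.5 -306.6] pan y [-432.6 -366.4] handle y [-399.1 -391.  -383.2] hx [-412.  -376.2]
132 pan x ext [-400.1 -325.8] pan y [-415.5 -346.8] handle y [-378.4 -369.6 -361.5] hx [-431.9 -396.1]
top [556.6 -67.2 146.5]
rim 1399 74.8896331093285 ((539.2308349609375, 208.8373260498047), (80.90925598144531, 174.73667907714844), 14.372389793395996)
```

Run:
```python
from h import *
d=dict(np.load("wrist0.npz")); print(proj(d,[570.3,-99,207.9]))
R=toolR(121.4); t=np.radians(121.4); m=np.array([np.cos(t),np.sin(t),0]); s=np.array([-m[1],m[0],0])
g=-(274.5+60.7)*m-438*s+[0,0,116.8]; print(g)
path(T(R,g+19*R[:,2]-55*R[:,2]))
```

```text
(np.float64(314.97413848271464), np.float64(261.5952405299867))
[548.4976778 -57.9080085 116.8      ]
2 x [0.9, 1.9, 33.0] [-0.0167, -0.0009, 0.0352]  |d|33.1 |w|0.039
```

To row units: 33 mm is 0.033, 1.9 mm is 0.0019, 0.0352 rad is 0.0176.

```bash
python3 -m jog '[[[0.0009, 0.0019, 0.033, -0.0084, -0.0005, 0.0176], [0.0009, 0.0019, 0.033, -0.0084, -0.0005, 0.0176], [0, 0, 0, 0, 0, 0], [0, 0, 0, 0, 0, 0]]]'
python3 - <<'E'
from h import *
from workcell import eyes,status
np.set_printoptions(precision=1,suppress=True)
d=eyes.get_image("wrist"); np.savez("wrist1.npz",**d)
c=cur(); print(c, proj(d,c[:3,3]))
P=cloud(d); D=(P-c[:3,3])@c[:3,:3]  # tool coords
k=(d["img"].max(2)<70)&(np.abs(D[...,0])<40)&(np.abs(D[...,1])<22)&(D[...,2]>5)&(D[...,2]<110)
h=D[k]; print(len(h))
for a in range(0,110,10):
    b=h[(h[:,2]>=a)&(h[:,2]<a+10)]
    if len(b)>10: print(a,len(b),np.percentile(b[:,0],[3,50,97]),np.percentile(b[:,1],[3,50,97]))
cv2.imwrite("pics/w1.png",d["img"][:,:,::-1])
E
```

```text
t: 2.32
ee_pos: [555.4, -68.7, 150.2]
orientation: [-1.337, -2.396, -0.296]
ft_force: [-0.0, -1.1, 0.5]
width: 60.4
grasp_force: 0.0
[[ -0.5   0.9  -0.2 557.2]
 [  0.8   0.5   0.4 -69.7]
 [  0.4   0.   -0.9 151.5]
 [  0.    0.    0.    1. ]] (np.float64(316.51934697437054), np.float64(264.27830358881397))
1141
0 383 [-10.3   0.3   7.1] [-6.1  1.6  8.1]
10 94 [4.9 7.  7.4] [-5.9  1.   7.8]
20 82 [4.1 7.1 7.7] [-6.3  1.   8.3]
30 74 [3.5 7.1 7.6] [-6.3  1.   8.3]
40 66 [4.4 7.2 7.7] [-5.8  1.   7.9]
50 56 [3.7 7.  7.7] [-6.3  1.4  8.8]
60 56 [4.6 7.2 7.7] [-5.7  1.1  8.4]
70 49 [4.5 7.1 7.5] [-6.1  1.1  7.8]
80 213 [-14.2  -4.8   7.4] [-12.1   2.8  14.4]
90 68 [-0.7  2.8  3.9] [-11.5   9.2  15.3]
```

View pics/w1.png

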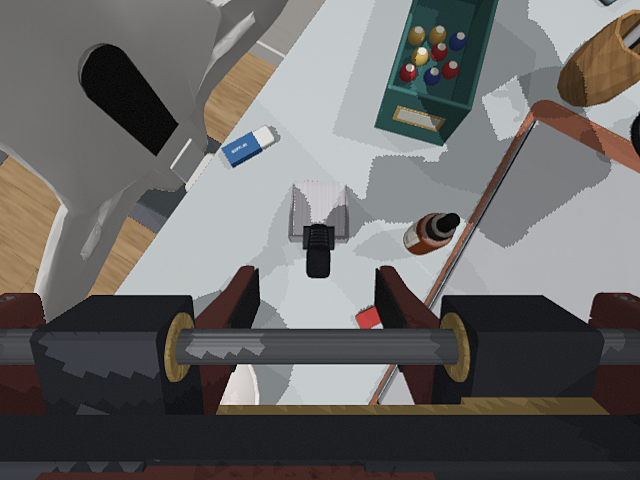

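The handle at (318,250) runs parallel to the tool and is centred to about 1 mm between the fingers at (250,268) and (383,268). I'll advance and close.

To row units: 28 mm is 0.028, -2.6 mm is -0.0026.

```bash
python3 -m jog '[[[-0.0026, 0.001, 0.027, 0, 0, 0], [0, 0, 0.028, 0, 0, 0], [0, 0, 0, 0, 0, 0]]]' 
python3 -m jog '[[[0, 0, 0, 0, 0, 0], [0, 0, 0, 0, 0, 0], [0, 0, 0, 0, 0, 0], [0, 0, 0, 0, 0, 0], [0, 0, 0, 0, 0, 0]]]' 0
python3 -m jog '[[[0, 0, 0, 0, 0, 0], [0, 0, 0, 0, 0, 0], [0, 0, 0, 0, 0, 0]]]' 0
python3 - <<'E'
from h import *
from workcell import eyes,status
np.set_printoptions(precision=2,suppress=True)
c=cur(); np.save("Tgrasp.npy",c); print(c,Ro.from_matrix(c[:3,:3]).as_rotvec(), status.get_obs()["qpos"]); print("grasp pt",c[:3,3]-19*c[:3,2])
z=c[:3,2]; print("lean",np.degrees(np.arccos(-z[2])),"az",np.degrees(np.arctan2(z[1],z[0])))
E
```

```text
t: 2.62
ee_pos: [545.1, -50.8, 97.8]
orientation: [-1.338, -2.395, -0.296]
ft_force: [-0.4, 0.9, -0.9]
width: 60.2
grasp_force: 0.0
t: 3.03
ee_pos: [547.8, -52.9, 100.4]
orientation: [-1.343, -2.399, -0.298]
ft_force: [-0.0, -0.2, -0.7]
width: 30.0
grasp_force: 0.0
t: 3.28
ee_pos: [547.1, -52.5, 99.5]
orientation: [-1.343, -2.397, -0.298]
ft_force: [0.3, 0.0, 1.4]
width: 15.6
grasp_force: 30.0
[[ -0.47   0.85  -0.22 547.13]
 [  0.77   0.52   0.36 -52.47]
 [  0.42   0.    -0.91  99.52]
 [  0.     0.     0.     1.  ]] [-1.34 -2.4  -0.3 ] [-0.3   0.6   1.65  0.3   1.24 -0.99]
grasp pt [551.29 -59.3  116.75]
lean 24.900574754111293 az 121.32824306209797
```

```bash
cat >> h.py <<'E'
TUB=dict(az=104.37,w=574.1,near=-13.7) # near = axis coord of inner face of near end wall
def tubpt(a,z,dw=0):  # a mm from inner face of near wall along axis
    t=np.radians(TUB["az"]); ax=np.array([np.cos(t),np.sin(t),0]); wd=np.array([ax[1],-ax[0],0])
    return ax*(a+TUB["near"])+wd*(TUB["w"]+dw)+[0,0,z]
def tool_for(pt,ref,az,th): # put scoop-frame point ref at world pt
    S=scoopR(az,th); O=np.array(pt)-S@np.array(ref,float); R=toolR(az,th)
    return T(R,O+S@np.array([-60.7,0,116.8])+19*R[:,2])
LIP=(36,0,0); SLOT=(-38.5,0,60)
def lip_of(C,ref=LIP,th0=0):
    # scoop frame from tool frame
    X=np.linalg.inv(tool_for([0,0,0],[0,0,0],0,0)); return (C@X@np.r_[ref,1])[:3]
def tubco(p):
    t=np.radians(TUB["az"]); ax=np.array([np.cos(t),np.sin(t)]); wd=np.array([ax[1],-ax[0]])
    return np.round([p[:2]@ax-TUB["near"],p[:2]@wd-TUB["w"],p[2]],1)
E
python3 - <<'E'
from h import *
A=np.load("Tgrasp.npy"); B=A.copy(); B[2,3]+=120; C=tool_for(tubpt(46,120),LIP,104.4,50)
print(lip_of(A))
rows(A,B,4); rows(B,C,11); print(B[:3,3],C[:3,3])
E
```

```text
[ 5.01026312e+02  2.30698253e+01 -2.15759716e-01]
4 x [12.6, 0.0, -27.2] [-0.0, -0.0, 0.0]  |d|30.0 |w|0.000
11 x [21.4, 8.6, -2.4] [0.0001, -0.0786, 0.028]  |d|23.1 |w|0.083
[547.13369229 -52.46739388 219.51817842] [543.32556813 192.45188371 251.93424251]
```

To row units: -27.2 mm is -0.0272, 12.6 mm is 0.0126.

```bash
python3 -m jog '[[[0.0126, 0, -0.0272, 0, 0, 0], [0.0126, 0, -0.0272, 0, 0, 0], [0.0126, 0, -0.0272, 0, 0, 0], [0.0126, 0, -0.0272, 0, 0, 0]]]'
python3 -m jog '[[[0.0214, 0.0086, -0.0024, 0, -0.0393, 0.014], [0.0214, 0.0086, -0.0024, 0, -0.0393, 0.014], [0.0214, 0.0086, -0.0024, 0, -0.0393, 0.014], [0.0214, 0.0086, -0.0024, 0, -0.0393, 0.014], [0.0214, 0.0086, -0.0024, 0, -0.0393, 0.014]]]'
python3 -m jog '[[[0.0214, 0.0086, -0.0024, 0, -0.0393, 0.014], [0.0214, 0.0086, -0.0024, 0, -0.0393, 0.014], [0.0214, 0.0086, -0.0024, 0, -0.0393, 0.014], [0.0214, 0.0086, -0.0024, 0, -0.0393, 0.014], [0.0214, 0.0086, -0.0024, 0, -0.0393, 0.014]]]'
python3 -m jog '[[[0.0214, 0.0086, -0.0024, 0, -0.0393, 0.014], [0, 0, 0, 0, 0, 0], [0, 0, 0, 0, 0, 0], [0, 0, 0, 0, 0, 0]]]'
python3 - <<'E'
from h import *
from workcell import eyes,status
np.set_printoptions(precision=2,suppress=True)
C=tool_for(tubpt(46,120),LIP,104.4,50); path(C); print("lip tub",tubco(lip_of(cur())),status.get_obs()["qpos"])
for n in ("wrist","side"):
    d=eyes.get_image(n); np.savez(n+"2.npz",**d); P=cloud(d)
    hsv=cv2.cvtColor(d["img"],cv2.COLOR_RGB2HSV); mm=(hsv[...,0]>75)&(hsv[...,0]<100)&(hsv[...,1]>80)
    t=P[mm]; t=t[(t[:,2]>71)&(t[:,2]<80)&(np.linalg.norm(t[:,:2]-[536,221],axis=1)<125)]; print(n,"rim",len(t),np.median(t[:,2]))
    if len(t)>10:
        r=cv2.minAreaRect(t[:,:2].astype(np.float32)); print(r)
        k=np.array([tubco(p) for p in t]); print(np.percentile(k[:,0],[0,1,99,100]),np.percentile(k[:,1],[0,1,99,100]))
d=dict(np.load("wrist2.npz")); cv2.imwrite("pics/w2.png",d["img"][...,::-1])
d=dict(np.load("side2.npz")); cv2.imwrite("pics/s2.png",cv2.resize(d["img"][120:270,270:430],None,fx=4,fy=4,interpolation=2)[...,::-1])
E
```

```text
t: 3.62
ee_pos: [546.4, -52.5, 220.1]
orientation: [-1.342, -2.396, -0.297]
ft_force: [-0.0, 0.3, -2.0]
width: 15.7
grasp_force: 30.0
t: 4.03
ee_pos: [538.1, 55.8, 260.2]
orientation: [-1.696, -2.59, 0.009]
ft_force: [1.1, 0.1, -1.1]
width: 15.7
grasp_force: 30.0
t: 4.45
ee_pos: [540.8, 171.9, 257.9]
orientation: [1.712, 2.267, -0.32]
ft_force: [0.5, 0.4, -1.8]
width: 15.8
grasp_force: 30.0
t: 4.78
ee_pos: [542.9, 192.9, 251.1]
orientation: [1.699, 2.192, -0.377]
ft_force: [-0.3, -0.1, -1.1]
width: 15.5
grasp_force: 30.0
1 x [-0.8, 0.3, -0.5] [-0.0002, -0.0006, 0.001]  |d|1.0 |w|0.001
lip tub [ 46.6  -0.4 119.2] [ 0.56  0.36  1.64 -0.43  1.31  0.46]
wrist rim 1931 75.1413304017267
((536.4976196289062, 220.29310607910156), (81.23938751220703, 188.99319458007812), 14.472078323364258)
[ -0.6    7.84 187.7  188.5 ] [-40.4 -40.   40.5  40.8]
side rim 188 74.84906137034201
((531.691162109375, 220.77508544921875), (81.32459259033203, 199.994140625), 14.716615676879883)
[ -4.5   -3.78 194.58 195.4 ] [-44.6  -44.5   36.21  36.9 ]
```

View pics/w2.png

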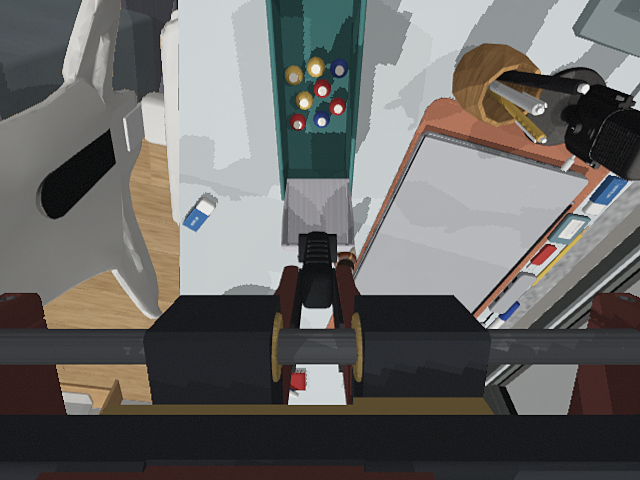

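The wrist view shows the scoop nose-down over the tub's near end, with the lip from (287,180) to (352,180) and the sweets spanning v 60–125.

Run:
```python
from h import *
d=dict(np.load("wrist2.npz")); P=cloud(d)
for u,v in [(290,183),(318,182),(348,183),(320,187)]: print((u,v),tubco(P[v,u]))
for l in [(36,30,1.5),(36,0,1.5),(36,-30,1.5)]: p=lip_of(cur(),l); print("pred",tubco(p),proj(d,p))
for u,v in [(293,76),(316,67),(339,69),(322,89),(304,101),(338,107),(297,124),(321,121)]: print("sweet",tubco(P[v,u]))
```

```text
(290, 183) [ 47.5 -24.8 122. ]
(318, 182) [ 48.9   2.2 122.4]
(348, 183) [ 48.8  30.9 124. ]
(320, 187) [ 46.1   4.1 126.9]
pred [ 46.5 -30.  120.9] (np.float64(284.7472544502808), np.float64(183.33529859549333))
pred [ 46.5   0.  121. ] (np.float64(315.7468830217469), np.float64(183.41932449494124))
pred [ 46.5  30.  121. ] (np.float64(346.7404658667407), np.float64(183.50333400717332))
sweet [118.9 -24.3  22.2]
sweet [1.28e+02 1.00e-01 2.39e+01]
sweet [125.8  24.1  22.3]
sweet [105.8   6.6  21.7]
sweet [ 92.9 -13.2  21.2]
sweet [87.3 24.6 23.7]
sweet [ 67.8 -21.8  23.1]
sweet [71.2  5.9 22.8]
```

Run:
```python
from h import *
path(tool_for(tubpt(45,8,-2.3),LIP,104.4,50)); 
A=tool_for(tubpt(45,8,-2.3),LIP,104.4,50);
rows(A,tool_for(tubpt(45,7,-2.3),LIP,104.4,50),1)
```

```text
3 x [15.7, -0.8, 33.9] [0.0, -0.0003, -0.0006]  |d|37.3 |w|0.001
1 x [0.4, 0.0, 0.9] [0.0, 0.0, 0.0]  |d|1.0 |w|0.000
```

To row units: 33.9 mm is 0.0339, 15.7 mm is 0.0157.

```bash
python3 -m jog '[[[0.0157, -0.0008, 0.0339, 0, 0, 0], [0.0157, -0.0008, 0.0339, 0, 0, 0], [0.0157, -0.0008, 0.0339, 0, 0, 0], [0, 0, 0, 0, 0, 0]]]' | grep -E "ee_|force"
python3 -m jog '[[[0, 0, 0, 0, 0, 0], [0, 0, 0, 0, 0, 0]]]' | grep -E "ee_|force"
python3 -m jog '[[[0.0006, 0, 0.0014, 0, 0, 0], [0, 0, 0, 0, 0, 0]]]' | grep -E "ee_|ft"
python3 -m jog '[[[0.0006, 0, 0.0014, 0, 0, 0], [0, 0, 0, 0, 0, 0]]]' | grep -E "ee_|ft"
python3 - <<'E'
from h import *
print(tubco(lip_of(cur())))
E
```

```text
ee_pos: [539.0, 189.0, 135.4]
ft_force: [-0.6, -1.2, -2.7]
grasp_force: 30.0
ee_pos: [542.2, 191.6, 141.4]
ft_force: [-0.2, 0.7, -0.5]
grasp_force: 29.9
ee_pos: [542.2, 192.3, 139.9]
ft_force: [-0.3, 0.3, -1.9]
ee_pos: [541.4, 192.3, 137.3]
ft_force: [-0.3, -0.0, -1.9]
[46.4 -1.6  5.4]
```

To row units: 0.9 mm is 0.0009, 0.45 mm is 0.0005.

```bash
python3 -m jog '[[[0.0005, 0, 0.0009, 0, 0, 0], [0, 0, 0, 0, 0, 0], [0, 0, 0, 0, 0, 0]]]' | grep -E "ee_|ft"
python3 -m jog '[[[0.0005, 0, 0.0009, 0, 0, 0], [0, 0, 0, 0, 0, 0], [0, 0, 0, 0, 0, 0]]]' | grep -E "ee_|ft"
python3 -m jog '[[[0.0005, 0, 0.0009, 0, 0, 0], [0, 0, 0, 0, 0, 0], [0, 0, 0, 0, 0, 0]]]' | grep -E "ee_|ft"
python3 - <<'E'
from h import *
print(tubco(lip_of(cur())))
E
```

```text
ee_pos: [541.1, 192.1, 135.6]
ft_force: [-0.8, 1.0, -1.9]
ee_pos: [541.1, 192.1, 134.5]
ft_force: [-0.2, -0.1, -1.0]
ee_pos: [541.3, 192.2, 133.6]
ft_force: [0.4, 0.1, -1.3]
[46.3 -1.9  1.7]
```

To row units: 0.7 mm is 0.0007, 0.35 mm is 0.0004.

```bash
python3 -m jog '[[[0.0004, 0, 0.0007, 0, 0, 0], [0, 0, 0, 0, 0, 0], [0, 0, 0, 0, 0, 0]]]' | grep -E "ee_|ft"
python3 -m jog '[[[0.0004, 0, 0.0007, 0, 0, 0], [0, 0, 0, 0, 0, 0], [0, 0, 0, 0, 0, 0]]]' | grep -E "ee_|ft"
python3 -m jog '[[[0.0004, 0, 0.0007, 0, 0, 0], [0, 0, 0, 0, 0, 0], [0, 0, 0, 0, 0, 0]]]' | grep -E "ee_|ft"
python3 - <<'E'
from h import *
from workcell import eyes
print(tubco(lip_of(cur())))
d=eyes.get_image("wrist"); P=cloud(d); np.savez("wrist3.npz",**d)
for l in [(36,29,1.5),(36,0,1.5),(36,-29,1.5)]: p=lip_of(cur(),l); print("pred",tubco(p),proj(d,p))
cv2.imwrite("pics/w3.png",cv2.resize(d["img"][40:280,220:420],None,fx=2.5,fy=2.5,interpolation=2)[...,::-1])
E
```

```text
ee_pos: [541.6, 192.4, 133.4]
ft_force: [-0.5, 1.1, 4.7]
ee_pos: [542.0, 192.6, 133.3]
ft_force: [-1.1, 1.5, 9.0]
ee_pos: [542.3, 192.8, 133.1]
ft_force: [-2.2, 2.1, 13.4]
[46.6 -0.4  1.2]
pred [ 47.7 -29.4   2. ] (np.float64(285.3832151045279), np.float64(181.91224352869307))
pred [47.7 -0.4  2.2] (np.float64(315.3630699985711), np.float64(181.9041065756858))
pred [47.7 28.6  2.3] (np.float64(345.3394579630952), np.float64(181.89597056365184))
```

View pics/w3.png

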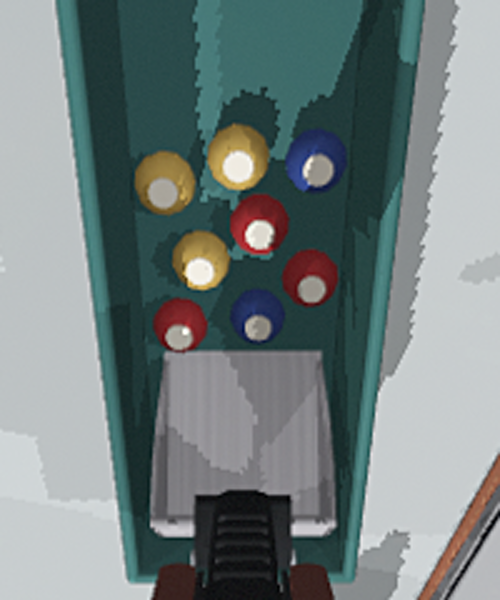

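The zoomed view shows the lip on the tub floor, from (163,350) to (322,350), roughly centred between the walls just short of the front sweets. Starting the sweep.

Run:
```python
from h import *
w=[(46.6,50,1.2),(62,40,2.2),(69,32,2.7),(78,22,3.2),(92,8,3.7)]
A=cur()
print(tubco(lip_of(A)))
for a,th,z in w[1:]:
    B=tool_for(tubpt(a,z,0),LIP,104.4,th); M=np.linalg.inv(A)@B; rows(A,B,2); A=B
```

```text
[46.6 -0.4  1.2]
2 x [-4.0, 0.4, 0.4] [0.0018, 0.0873, -0.0005]  |d|4.1 |w|0.087
2 x [-5.5, 0.0, 1.9] [-0.0, 0.0698, -0.0]  |d|5.8 |w|0.070
2 x [-6.5, 0.0, 3.2] [0.0, 0.0873, 0.0]  |d|7.3 |w|0.087
2 x [-8.3, 0.0, 6.2] [0.0, 0.1222, 0.0]  |d|10.3 |w|0.122
```

Units first: shifts go in shares of 1 m and turns go in shares of 2 rad. So -4 mm is -0.004, -1.3 mm is -0.0013, 0.0873 rad is 0.0437.

```bash
python3 -m jog '[[[-0.0006, 0, -0.0013, 0, 0, 0], [-0.004, 0.0004, 0.0004, 0, 0.0437, 0], [-0.004, 0.0004, 0.0004, 0, 0.0437, 0], [0, 0, 0, 0, 0, 0]]]' | grep -E "ft|grasp"
python3 -m jog '[[[-0.0055, 0, 0.0019, 0, 0.035, 0], [-0.0055, 0, 0.0019, 0, 0.035, 0], [0, 0, 0, 0, 0, 0]]]' | grep -E "ft|grasp"
python3 - <<'E'
from h import *
print(tubco(lip_of(cur())))
E
```

```text
ft_force: [-0.2, -0.5, -1.4]
grasp_force: 30.0
ft_force: [0.8, -0.1, -2.5]
grasp_force: 30.0
[66.8 -2.   2. ]
```

To row units: -6.5 mm is -0.0065, 3.2 mm is 0.0032, 0.0873 rad is 0.0437.

```bash
python3 -m jog '[[[-0.0065, 0, 0.0032, 0, 0.0437, 0], [-0.0065, 0, 0.0032, 0, 0.0437, 0], [0, 0, 0, 0, 0, 0]]]' | grep -E "ft|grasp"
python3 -m jog '[[[-0.0083, 0, 0.0062, 0, 0.0611, 0], [-0.0083, 0, 0.0062, 0, 0.0611, 0], [0, 0, 0, 0, 0, 0], [0, 0, 0, 0, 0, 0]]]' | grep -E "ft|grasp"
python3 - <<'E'
from h import *
c=cur(); print(tubco(lip_of(c)),tubco(lip_of(c,(-28,0,0))))
rows(c,tool_for(tubpt(92,2,0),LIP,104.4,8),1)
d=T(np.eye(3),[0,0,-1]); print((c[:3,:3].T@[0,0,-1]).round(2))
E
```

```text
ft_force: [0.5, -0.6, -1.4]
grasp_force: 30.0
ft_force: [0.6, 0.2, 0.6]
grasp_force: 30.0
[90.4 -1.9  2. ] [27.1 -2.1 11. ]
1 x [1.3, 1.9, 0.5] [-0.0018, 0.0015, -0.0049]  |d|2.3 |w|0.005
[-0.29  0.    0.96]
```

To row units: 1.5 mm is 0.0015.

```bash
python3 -m jog '[[[0, 0.0015, 0, 0, 0, 0], [0, 0, 0, 0, 0, 0], [0, 0, 0, 0, 0, 0]]]' | grep -E "ft"
python3 -m jog '[[[-0.0002, 0, 0.0007, 0, 0, 0], [0, 0, 0, 0, 0, 0], [0, 0, 0, 0, 0, 0]]]' | grep -E "ft"
python3 -m jog '[[[-0.0002, 0, 0.0007, 0, 0, 0], [0, 0, 0, 0, 0, 0], [0, 0, 0, 0, 0, 0]]]' | grep -E "ft"
python3 - <<'E'
from h import *
c=cur(); print(tubco(lip_of(c)))
t=np.radians(104.4); print((c[:3,:3].T@[np.cos(t),np.sin(t),0]).round(3))
E
```

```text
ft_force: [0.2, 0.2, -1.8]
ft_force: [-0.5, -0.2, -1.5]
ft_force: [0.2, 0.1, 0.8]
[91.9  0.3  2. ]
[ 0.956 -0.     0.293]
```

```bash
python3 -m jog '[[[0.0057, 0, 0.0018, 0, 0, 0], [0.0057, 0, 0.0018, 0, 0, 0], [0.0057, 0, 0.0018, 0, 0, 0], [0, 0, 0, 0, 0, 0]]]' | grep -E "ft|ee"
python3 -m jog '[[[0.0057, 0, 0.0018, 0, 0, 0], [0.0057, 0, 0.0018, 0, 0, 0], [0.0057, 0, 0.0018, 0, 0, 0], [0, 0, 0, 0, 0, 0]]]' | grep -E "ft|ee"
python3 -m jog '[[[0.0038, 0, 0.0012, 0, 0, 0], [0.0038, 0, 0.0012, 0, 0, 0], [0.0038, 0, 0.0012, 0, 0, 0], [0, 0, 0, 0, 0, 0]]]' | grep -E "ft|ee"
python3 - <<'E'
from h import *
from workcell import eyes
c=cur(); print(tubco(lip_of(c)))
d=eyes.get_image("wrist");cv2.imwrite("pics/w4.png",cv2.resize(d["img"][20:260,220:420],None,fx=2.5,fy=2.5,interpolation=2)[...,::-1])
E
```

```text
ee_pos: [555.4, 162.7, 117.7]
ft_force: [-2.4, -16.5, 33.0]
ee_pos: [551.4, 180.6, 118.8]
ft_force: [-3.4, -16.5, 42.0]
ee_pos: [548.1, 192.7, 118.9]
ft_force: [-4.8, -14.8, 43.5]
[138.2   5.9   7.9]
```

View pics/w4.png

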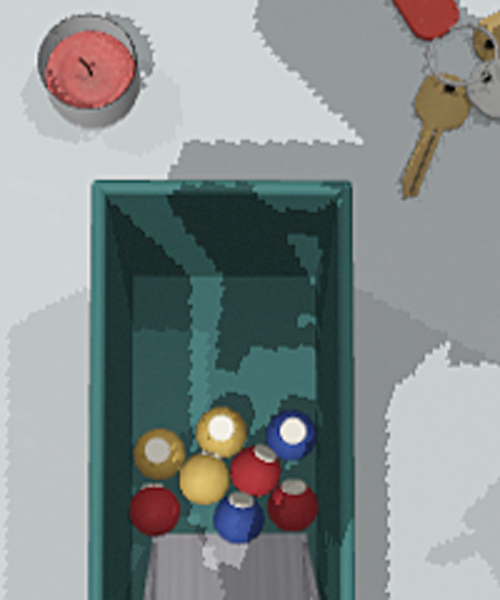

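The view shows the lip from (152,535) to (305,535), centred, pushing all eight sweets ahead of it. The 43 N vertical force is too high, so I'll relieve it and check for handle slip.

To row units: -2.9 mm is -0.0029, 0.9 mm is 0.0009.

```bash
python3 -m jog '[[[0.0009, 0, -0.0029, 0, 0, 0], [0, 0, 0, 0, 0, 0]]]' | grep -E "ft|ee"
python3 -m jog '[[[0.0009, 0, -0.0029, 0, 0, 0], [0, 0, 0, 0, 0, 0], [0, 0, 0, 0, 0, 0]]]' | grep -E "ft|ee"
python3 - <<'E'
from h import *
from workcell import eyes,status
np.set_printoptions(precision=3,suppress=True)
c=cur(); print(tubco(lip_of(c)), Ro.from_matrix(c[:3,:3].T@toolR(104.4,8)).as_rotvec(), status.get_obs()["moment"])
d=eyes.get_image("wrist");P=cloud(d); D=(P-c[:3,3])@c[:3,:3]; np.savez("w5.npz",**d)
k=(d["img"].max(2)<70)&(np.abs(D[...,0])<60)&(np.abs(D[...,1])<13)&(D[...,2]>-20)&(D[...,2]<110)
h=D[k]
for a in range(-20,90,10):
    b=h[(h[:,2]>=a)&(h[:,2]<a+10)]
    if len(b)>10: print(a,len(b),np.percentile(b[:,0],[3,50,97]),np.percentile(b[:,1],[3,50,97]))
S=np.linalg.inv(tool_for([0,0,0],[0,0,0],0,0)); X=np.linalg.inv(S)@np.c_[D.reshape(-1,3),np.ones(480*640)].T;
E
```

```text
ee_pos: [546.0, 192.3, 119.1]
ft_force: [-1.8, -9.2, 24.4]
ee_pos: [543.7, 192.8, 118.8]
ft_force: [0.7, -1.9, 5.9]
[139.6   0.7   7.9] [ 0.002 -0.001  0.   ] [-0.315  0.185  0.047]
-20 85 [-13.216  -9.946  -9.203] [-6.104  1.384  7.674]
-10 64 [-15.45  -12.119 -11.333] [-6.69  -0.155  7.655]
0 58 [-17.244 -14.677 -13.439] [-6.664  0.773  7.558]
10 104 [-30.387 -23.402 -15.559] [-9.108  3.488 11.297]
20 23 [-23.095 -22.209 -21.577] [-9.229  9.243 11.38 ]
```

Run:
```python
from h import *
from workcell import status
d=dict(np.load("w5.npz")); P=cloud(d); o=status.get_obs(); print(o["width"],o["grasp_force"],o["t"])
c=cur(); print("tcp",tubco(c[:3,3]),"grasp pt",tubco(c[:3,3]-19*c[:3,2]), "proj",proj(d,c[:3,3]))
for v in range(215,300,5): print(v,[ (u,tubco(P[v,u]).tolist(),d["img"][v,u].tolist()) for u in (300,318,335)])
```

```text
15.415242565088304 29.96526002883911 10.7
tcp [ 65.6   0.6 118.8] grasp pt [ 60.    0.6 137. ] proj (np.float64(314.9078519295495), np.float64(262.19699174089925))
215 [(300, [106.5, -13.6, 20.5], [207, 178, 99]), (318, [108.4, 3.3, 3.9], [28, 72, 73]), (335, [106.9, 19.2, 17.0], [94, 55, 56])]
220 [(300, [102.2, -13.7, 16.8], [134, 117, 72]), (318, [101.7, 3.2, 22.0], [194, 187, 169]), (335, [101.9, 19.0, 20.0], [89, 25, 26])]
225 [(300, [98.4, -14.2, 5.8], [47, 71, 70]), (318, [97.0, 3.2, 23.2], [61, 85, 158]), (335, [97.3, 19.1, 19.0], [92, 28, 30])]
230 [(300, [93.7, -14.3, 4.2], [71, 123, 120]), (318, [92.3, 3.2, 23.6], [83, 108, 180]), (335, [92.8, 19.1, 17.5], [74, 33, 33])]
235 [(300, [88.6, -14.2, 6.3], [142, 141, 145]), (318, [87.8, 3.2, 22.0], [57, 81, 153]), (335, [88.6, 19.7, 7.3], [116, 115, 120])]
240 [(300, [83.7, -14.1, 8.8], [146, 143, 148]), (318, [83.7, 3.3, 8.7], [162, 161, 166]), (335, [83.7, 19.6, 8.2], [115, 114, 118])]
245 [(300, [78.8, -14.0, 10.8], [145, 143, 146]), (318, [78.8, 3.2, 10.7], [115, 114, 118]), (335, [78.9, 19.5, 9.8], [115, 115, 118])]
250 [(
[... 620 characters left out ...]
108, 112]), (335, [55.5, 19.0, 19.0], [55, 45, 45])]
275 [(300, [60.7, -6.5, 166.8], [16, 15, 19]), (318, [51.1, 3.2, 22.3], [120, 118, 122]), (335, [60.8, 10.4, 167.5], [21, 23, 27])]
280 [(300, [58.7, -6.3, 171.1], [22, 22, 22]), (318, [53.4, 2.6, 107.0], [16, 17, 18]), (335, [58.9, 10.1, 173.8], [21, 24, 24])]
285 [(300, [56.1, -6.4, 168.6], [25, 26, 27]), (318, [51.9, 2.5, 125.9], [18, 21, 22]), (335, [57.1, 9.7, 179.5], [23, 23, 27])]
290 [(300, [53.7, -6.4, 169.1], [24, 21, 22]), (318, [50.7, 2.4, 141.7], [35, 35, 38]), (335, [55.5, 9.5, 184.5], [27, 24, 28])]
295 [(300, [51.4, -6.4, 169.1], [25, 26, 28]), (318, [49.3, 2.3, 152.8], [8, 12, 12]), (335, [53.6, 9.3, 187.1], [25, 25, 26])]
```

Depth shows the scoop itself stayed put: the lip is at a≈91 on the floor, pitched about 22° nose-down. The lip stuck to the floor and the handle slid about 20 mm in the pads. I'll lift slightly, rotate it level about the lip, let it stand in the tub, and regrasp.

Run:
```python
from h import *
c=cur(); up=T(np.eye(3),[0,0,2.5]); rows(c,up@c,1)
p=tubpt(91.5,4.5+2.5,2); t=np.radians(104.4); yax=np.array([-np.sin(t),np.cos(t),0]) # scoop y
Q=Ro.from_rotvec(-np.radians(20)*yax).as_matrix(); M=T(Q,p-Q@p); rows(up@c,M@up@c,4); print(tubco((M@up@c)[:3,3]),(M@c)[:3,2])
```

```text
1 x [0.7, 0.0, -2.4] [0.0, -0.0, 0.0]  |d|2.5 |w|0.000
4 x [-10.2, -0.0, -0.3] [-0.0, 0.0873, 0.0002]  |d|10.2 |w|0.087
[ 28.    0.6 105.6] [-0.1480512   0.58391757 -0.79819867]
```

To row units: -2.4 mm is -0.0024, 0.7 mm is 0.0007.

```bash
python3 -m jog '[[[0.0007, 0, -0.0024, 0, 0, 0], [0, 0, 0, 0, 0, 0]]]' | grep -E "ft|ee"
python3 -m jog '[[[-0.0102, 0, -0.0003, 0, 0.0437, 0], [-0.0102, 0, -0.0003, 0, 0.0437, 0], [0, 0, 0, 0, 0, 0]]]' | grep -E "ft|ee"
python3 -m jog '[[[-0.0102, 0, -0.0003, 0, 0.0437, 0], [-0.0102, 0, -0.0003, 0, 0.0437, 0], [0, 0, 0, 0, 0, 0], [0, 0, 0, 0, 0, 0]]]' | grep -E "ft|ee"
cat > look.py <<'E'
from h import *
from workcell import eyes
d=eyes.get_image("wrist");P=cloud(d);np.savez("wl.npz",**d); K=P.reshape(-1,3)
t=np.radians(TUB["az"]); ax=np.array([np.cos(t),np.sin(t)]); wd=np.array([ax[1],-ax[0]])
a=K[:,:2]@ax-TUB["near"]; w=K[:,:2]@wd-TUB["w"]; z=K[:,2]; im=d["img"].reshape(-1,3).astype(int)
grey=(im.max(1)-im.min(1)<14)&(im.max(1)>85)
for lo in range(0,190,6):
    s=grey&(abs(w)<33)&(a>=lo)&(a<lo+6)&(z>2)&(z<75)
    if s.sum()>5: print("pan a",lo,s.sum(),"z10,50 %s"%np.percentile(z[s],[10,50]).round(1),"w",np.percentile(w[s],[2,98]).round(1))
blk=(im.max(1)<60)&(abs(w-1)<20)&(z>55)
c=cur()
D=(K-c[:3,3])@c[:3,:3]; blk&=(abs(D[:,1])<13)
for lo in range(60,170,10):
    s=blk&(z>=lo)&(z<lo+10)
    if s.sum()>5: print("blk z",lo,s.sum(),"a",np.percentile(a[s],[5,50,95]).round(1),"w",np.percentile(w[s],[3,97]).round(1),"toolx",np.percentile(D[s,0],[5,50,95]).round(1),"toolz",np.median(D[s,2]).round(1))
print("tcp",tubco(c[:3,3]),"lean",np.degrees(np.arccos(-c[2,2])).round(1))
E
python3 look.py
```

```text
ee_pos: [543.1, 192.9, 120.6]
ft_force: [-0.2, -0.6, -2.1]
ee_pos: [548.4, 171.5, 112.7]
ft_force: [0.5, -1.3, 0.3]
ee_pos: [552.8, 155.5, 103.9]
ft_force: [0.5, -1.0, -1.5]
pan a 36 24 z10,50 [40.4 41.4] w [-28.9  30.9]
pan a 42 170 z10,50 [6.  6.9] w [-28.5  30.4]
pan a 48 233 z10,50 [6.  6.9] w [-27.8  30.1]
pan a 54 368 z10,50 [6.  6.9] w [-27.7  29.9]
pan a 60 402 z10,50 [6. 7.] w [-27.2  29.2]
pan a 66 384 z10,50 [5.9 6.9] w [-27.   29.3]
pan a 72 373 z10,50 [6.  6.8] w [-27.2  29.6]
pan a 78 346 z10,50 [5.9 6.8] w [-26.9  29.2]
pan a 84 322 z10,50 [5.4 6.2] w [-27.6  29.7]
pan a 90 48 z10,50 [3.7 4.6] w [-27.9  26.4]
pan a 96 21 z10,50 [20.3 21. ] w [ 2.9 11. ]
pan a 108 11 z10,50 [ 4.1 16.6] w [ 3.2 28.5]
pan a 120 11 z10,50 [19.8 22.1] w [-3.  29.5]
pan a 126 39 z10,50 [21.6 22.3] w [-6.1 28.4]
pan a 132 14 z10,50 [ 4.3 21.1] w [-14.3  28.6]
pan a 144 7 z10,50 [3.2 3.9] w [-27.4 -20.5]
blk z 60 228 a [190.1 190.9 191.8] w [-12.1  12. ] toolx [103.9 107.  109.4] toolz 129.3
blk z 70 198 a [ 14.2 190.2 191.6] w [-11.8  11.8] toolx [-28.9 109.9 112.2] toolz 122.2
blk z 80 59 a [18.6 21.3 23.4] w [-6.2  8.2] toolx [-18.5 -16.9 -15.6] toolz 11.5
blk z 90 65 a [13.9 16.7 18.4] w [-5.8  7.9] toolx [-16.5 -14.5 -13.2] toolz 0.5
blk z 100 75 a [ 9.  12.2 13.5] w [-6.1  8.2] toolx [-14.2 -12.1 -11.1] toolz -9.7
blk z 110 79 a [4.3 8.  9.4] w [-6.1  8.5] toolx [-12.3 -10.1  -8.9] toolz -19.6
blk z 120 123 a [-0.2  3.3  5.4] w [-6.2  8.3] toolx [-9.6 -7.8 -6.2] toolz -30.6
blk z 130 192 a [-4.7 -1.8  3.3] w [-6.8  8.9] toolx [-7.1 -5.2  1. ] toolz -42.6
blk z 140 375 a [-18.8  -7.1   8.5] w [-7.4  9.7] toolx [-10.1  -2.9   9.1] toolz -53.8
blk z 150 857 a [-18.7 -13.7   0. ] w [-7.1  9.6] toolx [-8.9 -4.   8.9] toolz -63.4
blk z 160 193 a [-19.5  -9.8  -4. ] w [-8.  10.2] toolx [-1.2  7.6  9.3] toolz -71.3
tcp [ 27.8  -0.2 104.2] lean 37.0
```

The scoop now stands level on the tub floor (pan at z 6.9, lip at a≈93, centred). Releasing and regrasping centrally on the handle.

```bash
python3 -m jog '[[[0, 0, 0, 0, 0, 0], [0, 0, 0, 0, 0, 0], [0, 0, 0, 0, 0, 0], [0, 0, 0, 0, 0, 0]]]' 50 | grep -E "ft|width"
python3 -m jog '[[[0, 0, 0, 0, 0, 0], [0, 0, 0, 0, 0, 0]]]' | grep -E "ft|width"
python3 - <<'E'
from h import *
B=tool_for(tubpt(93-96.7-1,4+116.8,1),(-60.7,0,116.8),104.4,0)  # grasp target
Z=B[:3,2]; c=cur()
up=T(np.eye(3),-90*Z)@c; rows(c,up,3)
pre=B.copy(); pre[:3,3]-=60*Z; rows(up,pre,3); print((cur()[:3,:3].T@Z).round(3))
E
```

```text
ft_force: [0.5, -0.9, -0.1]
width: 38.7
ft_force: [-0.1, -0.1, 0.1]
width: 49.3
3 x [6.3, 0.0, -29.3] [0.0, -0.0, 0.0]  |d|30.0 |w|0.000
3 x [-8.8, 0.2, 5.8] [0.0003, -0.07, 0.0003]  |d|10.5 |w|0.070
[-0.209 -0.001  0.978]
```

To row units: -29.3 mm is -0.0293, 6.3 mm is 0.0063.

```bash
python3 -m jog '[[[0.0063, 0, -0.0293, 0, 0, 0], [0.0063, 0, -0.0293, 0, 0, 0], [0.0063, 0, -0.0293, 0, 0, 0]]]' | grep -E "ft"
python3 -m jog '[[[-0.0088, 0.0002, 0.0058, 0, -0.035, 0], [-0.0088, 0.0002, 0.0058, 0, -0.035, 0], [-0.0088, 0.0002, 0.0058, 0, -0.035, 0], [0, 0, 0, 0, 0, 0], [0, 0, 0, 0, 0, 0]]]' | grep -E "ft|ee"
python3 look.py | grep -vE "a 1[0-9][0-9]"
python3 - <<'E'
from h import *
d=dict(np.load("wl.npz")); c=cur(); D=(cloud(d)-c[:3,3])@c[:3,:3]
k=(d["img"].max(2)<70)&(np.abs(D[...,0])<40)&(np.abs(D[...,1])<22)&(D[...,2]>2)&(D[...,2]<130); h=D[k]
for a in range(0,130,10):
    b=h[(h[:,2]>=a)&(h[:,2]<a+10)]
    if len(b)>10: print(a,len(b),b[:,2].min().round(1),np.percentile(b[:,0],[3,50,97]).round(1),np.percentile(b[:,1],[3,50,97]).round(1))
E
```

```text
ft_force: [0.2, -0.7, 0.5]
ee_pos: [565.4, 108.7, 158.2]
ft_force: [-0.1, 0.2, 0.2]
pan a 6 7 z10,50 [70.2 71.9] w [-13.1  15.7]
pan a 18 182 z10,50 [25.5 41. ] w [-28.3  30. ]
pan a 24 40 z10,50 [25.  40.1] w [-28.7  30.1]
pan a 30 146 z10,50 [5.9 7.3] w [-27.8  30.2]
pan a 36 186 z10,50 [6.  6.9] w [-27.9  30.3]
pan a 42 299 z10,50 [5.9 7. ] w [-27.4  29.5]
pan a 48 300 z10,50 [5.8 6.9] w [-27.9  29. ]
pan a 54 291 z10,50 [5.9 7. ] w [-27.3  29.3]
pan a 60 287 z10,50 [5.9 6.9] w [-27.7  29.7]
pan a 66 286 z10,50 [6.  6.8] w [-27.2  29.3]
pan a 72 271 z10,50 [5.8 6.8] w [-27.5  29.7]
pan a 78 269 z10,50 [5.7 6.7] w [-27.2  29.1]
pan a 84 239 z10,50 [5.5 6.5] w [-27.5  29.4]
pan a 90 50 z10,50 [3.5 4.6] w [-27.6  29.7]
pan a 96 11 z10,50 [21.  22.2] w [1.2 9.8]
blk z 60 128 a [190.  191.  191.8] w [-8.3 13.1] toolx [150.7 153.3 154.9] toolz 174.0
blk z 70 286 a [  5.7  20.7 191.7] w [-12.2  12.9] toolx [-11.5   3.  157.2] toolz 93.6
blk z 80 46 a [19.7 21.8 24. ] w [-5.8  7.8] toolx [6.7 8.6 8.9] toolz 84.5
blk z 90 41 a [13.5 17.2 18.9] w [-6.4  8.5] toolx [5.2 8.5 8.9] toolz 74.7
b
[... 252 characters left out ...]
1.9  0.9] w [-6.2  8. ] toolx [6.4 8.7 9.3] toolz 27.7
blk z 140 373 a [-25.2 -20.2  -4.9] w [-6.6  8.6] toolx [-8.2 -2.8  9. ] toolz 9.3
blk z 150 335 a [-18.9 -13.9  -9.1] w [-5.9  7.2] toolx [-0.8  4.6  8.7] toolz 8.9
tcp [-21.7   0.7 158.1] lean 25.1
0 496 6.3 [-8.2 -0.1  7.7] [-6.1 -0.   6.6]
10 184 10.0 [-6.4  7.8  9.1] [-7.3  1.3  8. ]
20 82 20.1 [6.  8.8 9.3] [-7.2 -0.4  7.2]
30 65 30.2 [5.4 8.7 9.3] [-6.8  0.6  7.8]
40 65 40.0 [5.3 8.7 9.2] [-7.1 -0.2  7.4]
50 57 50.1 [5.9 8.7 9.3] [-6.8  0.6  7.1]
60 51 60.4 [5.5 8.6 9.2] [-6.8  0.6  7.5]
70 40 70.3 [5.1 8.6 8.9] [-7.1 -0.3  7.3]
80 125 80.2 [-15.3  -6.9   8.9] [-16.7  -1.2  13.1]
90 180 90.0 [-15.8   0.5   5.2] [-13.    9.5  14. ]
```

To row units: 30 mm is 0.03, -0.9 mm is -0.0009.

```bash
python3 -m jog '[[[-0.0009, 0.0003, 0.03, 0, 0, 0], [0, 0, 0.03, 0, 0, 0], [0, 0, 0, 0, 0, 0]]]' | grep -E "ft|ee"
python3 -m jog '[[[0, 0, 0, 0, 0, 0], [0, 0, 0, 0, 0, 0], [0, 0, 0, 0, 0, 0], [0, 0, 0, 0, 0, 0], [0, 0, 0, 0, 0, 0]]]' 0 | grep -E "ft|width|grasp"
python3 -m jog '[[[0, 0, 0, 0, 0, 0], [0, 0, 0, 0, 0, 0], [0, 0, 0, 0, 0, 0]]]' | grep -E "t:|ft|width|grasp"
python3 - <<'E'
from h import *
c=cur(); print("lip",tubco(lip_of(c)),"gp",tubco(c[:3,3]-19*c[:3,2]),"lean",np.degrees(np.arccos(-c[2,2])),np.degrees(np.arctan2(c[1,2],c[0,2])))
A=c; B=T(np.eye(3),[0,0,2])@c; rows(A,B,1)
B2=tool_for(lip_of(B)+[0,0,0],LIP,104.4,5); rows(B,B2,1)
t=np.radians(104.4); f=np.array([np.cos(t),np.sin(t),0]);print((B2[:3,:3].T@f).round(3),(c[:3,:3].T@f).round(3))
E
```

```text
ee_pos: [556.2, 132.6, 99.0]
ft_force: [-0.9, 0.1, -0.0]
ft_force: [0.2, -0.3, -0.3]
width: 20.3
grasp_force: 0.0
t: 13.63
ft_force: [-0.9, -2.8, 5.7]
width: 15.8
grasp_force: 30.0
lip [90.6  1.7  4.3] gp [ -6.1   1.5 121.1] lean 25.00743645529441 104.12931129751908
1 x [0.8, 0.0, -1.8] [-0.0, 0.0, 0.0]  |d|2.0 |w|0.000
1 x [11.3, 0.2, -2.9] [0.002, -0.0874, 0.0006]  |d|11.7 |w|0.087
[ 0.94  -0.     0.342] [ 0.906 -0.     0.423]
```

To row units: 11.3 mm is 0.0113, -2.9 mm is -0.0029, -0.0874 rad is -0.0437.

```bash
python3 -m jog '[[[0.001, 0, -0.0021, 0, 0, 0], [0, 0, 0, 0, 0, 0], [0.0113, 0.0002, -0.0029, 0.001, -0.0437, 0], [0, 0, 0, 0, 0, 0], [0, 0, 0, 0, 0, 0]]]' | grep -E "ft"
python3 - <<'E'
from h import *
c=cur(); print("lip",tubco(lip_of(c)))
E
python3 -m jog '[[[0.0047, 0, 0.0017, 0, 0, 0], [0.0047, 0, 0.0017, 0, 0, 0], [0, 0, 0, 0, 0, 0]]]' | grep -E "ft"
python3 -m jog '[[[0.0047, 0, 0.0017, 0, 0, 0], [0.0047, 0, 0.0017, 0, 0, 0], [0, 0, 0, 0, 0, 0]]]' | grep -E "ft"
python3 - <<'E'
from h import *
c=cur(); print("lip",tubco(lip_of(c)))
E
python3 look.py | grep "pan"
```

```text
ft_force: [-0.3, -0.3, -1.5]
lip [92.1  1.1  6.3]
ft_force: [0.7, 0.7, -1.2]
ft_force: [-0.2, -1.1, -1.5]
lip [111.8   0.7   5.5]
pan a 36 56 z10,50 [26.6 32.7] w [-27.7  30.7]
pan a 42 205 z10,50 [40.3 50.9] w [-27.8  30.9]
pan a 48 190 z10,50 [12.6 14.2] w [-28.1  30.5]
pan a 54 271 z10,50 [12. 13.] w [-28.2  30.5]
pan a 60 437 z10,50 [11.3 12.4] w [-27.6  29.9]
pan a 66 427 z10,50 [10.8 11.8] w [-27.4  30.1]
pan a 72 434 z10,50 [10.3 11.4] w [-27.7  29.9]
pan a 78 444 z10,50 [ 9.7 10.7] w [-27.4  29.7]
pan a 84 408 z10,50 [ 9.2 10.2] w [-27.2  29.3]
pan a 90 393 z10,50 [8.7 9.5] w [-27.9  29.7]
pan a 96 374 z10,50 [8.1 9.1] w [-27.5  29.5]
pan a 102 263 z10,50 [7.5 8.5] w [-27.4  29.3]
pan a 108 132 z10,50 [5.4 7.3] w [-19.9  29.7]
pan a 114 8 z10,50 [21.4 23. ] w [2.4 8.6]
pan a 138 36 z10,50 [21.6 22.8] w [-27.8  29.5]
pan a 144 28 z10,50 [ 3.7 21.3] w [-29.8  31.7]
pan a 150 8 z10,50 [3.7 4.2] w [26.1 32.7]
```

```bash
for i in 1; do
python3 -m jog '[[[0.0047, 0, 0.0017, 0, 0, 0], [0.0047, 0, 0.0017, 0, 0, 0], [0.0047, 0, 0.0017, 0, 0, 0], [0, 0, 0, 0, 0, 0]]]' | grep -E "ft"
python3 -m jog '[[[0.0047, 0, 0.0017, 0, 0, 0], [0.0047, 0, 0.0017, 0, 0, 0], [0, 0, 0, 0, 0, 0]]]' | grep -E "ft"
python3 -m jog '[[[0.0047, 0, 0.0017, 0, 0, 0], [0, 0, 0, 0, 0, 0]]]' | grep -E "ft"
done
python3 - <<'E'
from h import *
c=cur(); print("lip",tubco(lip_of(c)))
E
python3 look.py | grep "pan a 1"
```

```text
ft_force: [0.3, -0.8, -2.0]
ft_force: [0.7, 1.0, -1.9]
ft_force: [-0.8, 0.2, -1.3]
lip [141.7   0.9   5.8]
pan a 102 444 z10,50 [10.7 11.7] w [-27.7  30.1]
pan a 108 438 z10,50 [10.  10.9] w [-27.1  29.8]
pan a 114 403 z10,50 [ 9.5 10.5] w [-27.6  29.6]
pan a 120 393 z10,50 [8.9 9.9] w [-27.4  29.9]
pan a 126 358 z10,50 [8.4 9.5] w [-27.4  29.7]
pan a 132 271 z10,50 [7.8 8.8] w [-27.6  29.8]
pan a 138 176 z10,50 [4.8 7.6] w [-28.7  30.7]
pan a 144 13 z10,50 [17.9 21.8] w [-16.1  26.8]
pan a 150 24 z10,50 [16.7 19.5] w [-16.4  17.2]
pan a 156 24 z10,50 [13.7 17.6] w [-21.3  19.6]
pan a 162 74 z10,50 [13.9 18.9] w [-26.5  32.5]
```

To row units: 4.7 mm is 0.0047, 1.71 mm is 0.0017.

```bash
python3 -m jog '[[[0.0047, 0, 0.0017, 0, 0, 0], [0, 0, 0, 0, 0, 0]]]' | grep -E "ft"
python3 -m jog '[[[0.0047, 0, 0.0017, 0, 0, 0], [0, 0, 0, 0, 0, 0]]]' | grep -E "ft"
python3 -m jog '[[[0.0047, 0, 0.0017, 0, 0, 0], [0, 0, 0, 0, 0, 0]]]' | grep -E "ft"
python3 - <<'E'
from h import *
c=cur(); print("lip",tubco(lip_of(c)))
E
```

```text
ft_force: [0.3, -0.9, -2.8]
ft_force: [-0.8, -0.3, -2.8]
ft_force: [1.0, 0.6, -1.3]
lip [156.6   0.9   5.7]
```

To row units: 4.7 mm is 0.0047, 1.71 mm is 0.0017.

```bash
python3 -m jog '[[[0.0047, 0, 0.0017, 0, 0, 0], [0, 0, 0, 0, 0, 0]]]' | grep -E "ft"
python3 -m jog '[[[0.0047, 0, 0.0017, 0, 0, 0], [0, 0, 0, 0, 0, 0]]]' | grep -E "ft"
python3 - <<'E'
from h import *
from workcell import eyes
c=cur(); print("lip",tubco(lip_of(c)))
d=eyes.get_image("wrist"); cv2.imwrite("pics/w6.png",cv2.resize(d["img"][60:300,220:420],None,fx=2.5,fy=2.5,interpolation=2)[...,::-1])
P=cloud(d); hsv=cv2.cvtColor(d["img"],cv2.COLOR_RGB2HSV)
K=P.reshape(-1,3); t=np.radians(TUB["az"]); ax=np.array([np.cos(t),np.sin(t)]); wd=np.array([ax[1],-ax[0]])
a=(K[:,:2]@ax-TUB["near"]).reshape(480,640); w=(K[:,:2]@wd-TUB["w"]).reshape(480,640); z=P[...,2]; H=hsv[...,0].astype(int)
inn=(abs(w)<36)&(a>0)&(a<190)&(z>9)&(z<70)&(hsv[...,1]>110)
for n,m in dict(gold=(H>12)&(H<35),red=(H<9)|(H>170),blue=(H>105)&(H<130)).items():
    k=cv2.morphologyEx((inn&m).astype(np.uint8),cv2.MORPH_OPEN,np.ones((3,3)))
    N,L,S,C=cv2.connectedComponentsWithStats(k)
    for i in range(1,N):
        if S[i,4]>25: q=L==i; print(n,S[i,4],"a",a[q].mean().round(1),"w",w[q].mean().round(1),"ztop",np.percentile(z[q],98).round(1))
E
```

```text
ft_force: [-0.5, 0.5, -1.6]
ft_force: [0.0, -0.4, -2.0]
lip [166.6   1.    5.8]
gold 716 a 173.1 w -11.4 ztop 27.1
red 590 a 165.3 w 17.9 ztop 29.8
red 326 a 161.6 w -26.0 ztop 31.1
blue 121 a 181.3 w 30.2 ztop 23.8
blue 31 a 181.9 w 18.5 ztop 22.1
blue 211 a 152.3 w 7.4 ztop 28.8
```

To row units: 4.7 mm is 0.0047, 1.71 mm is 0.0017.

```bash
python3 -m jog '[[[0.0047, 0, 0.0017, 0, 0, 0], [0, 0, 0, 0, 0, 0]]]' | grep -E "ft"
python3 -m jog '[[[0.0047, 0, 0.0017, 0, 0, 0], [0, 0, 0, 0, 0, 0]]]' | grep -E "ft"
python3 -m jog '[[[0.0047, 0, 0.0017, 0, 0, 0], [0, 0, 0, 0, 0, 0]]]' | grep -E "ft"
cat > sw.py <<'E'
from h import *
from workcell import eyes
c=cur(); print("lip",tubco(lip_of(c)))
d=eyes.get_image("wrist"); np.savez("ws.npz",**d)
P=cloud(d); hsv=cv2.cvtColor(d["img"],cv2.COLOR_RGB2HSV); np.save("hsv.npy",hsv)
K=P.reshape(-1,3); t=np.radians(TUB["az"]); ax=np.array([np.cos(t),np.sin(t)]); wd=np.array([ax[1],-ax[0]])
a=(K[:,:2]@ax-TUB["near"]).reshape(480,640); w=(K[:,:2]@wd-TUB["w"]).reshape(480,640); z=P[...,2]; H=hsv[...,0].astype(int)
inn=(abs(w)<36)&(a>0)&(a<190)&(z>9)&(z<70)&(hsv[...,1]>110)
for n,m in dict(gold=(H>12)&(H<35),red=(H<9)|(H>170),blue=(H>105)&(H<130)).items():
    k=cv2.morphologyEx((inn&m).astype(np.uint8),cv2.MORPH_OPEN,np.ones((3,3)))
    N,L,S,C=cv2.connectedComponentsWithStats(k)
    for i in range(1,N):
        if S[i,4]>25: q=L==i; print(n,S[i,4],"a",a[q].mean().round(1),"w",w[q].mean().round(1),"ztop",np.percentile(z[q],98).round(1))
E
python3 sw.py
```

```text
ft_force: [0.2, -0.1, -1.9]
ft_force: [0.9, -1.0, -3.4]
ft_force: [0.9, -4.0, 3.0]
lip [181.1   1.5   6.4]
gold 86 a 181.9 w -30.7 ztop 24.4
gold 569 a 171.2 w -6.2 ztop 28.0
red 583 a 167.3 w 17.9 ztop 36.4
red 343 a 165.8 w -22.8 ztop 37.0
blue 48 a 181.9 w 32.6 ztop 22.4
blue 34 a 180.9 w 18.8 ztop 21.8
blue 304 a 152.1 w 14.9 ztop 29.1
```

Run:
```python
from h import *
A=cur(); B=tool_for(tubpt(178,45,1),LIP,104.4,-20); C=tool_for(tubpt(170,150,1),LIP,104.4,-22); rows(A,B,5); rows(B,C,4)
```

```text
5 x [-7.6, -0.1, -3.2] [-0.0001, 0.0873, 0.0002]  |d|8.3 |w|0.087
4 x [16.3, -0.0, -19.4] [-0.0, 0.0087, -0.0]  |d|25.3 |w|0.009
```

To row units: -7.6 mm is -0.0076, -3.2 mm is -0.0032, 0.0873 rad is 0.0437.

```bash
python3 -m jog '[[[-0.0076, -0.0001, -0.0032, 0, 0.0437, 0], [-0.0076, -0.0001, -0.0032, 0, 0.0437, 0], [-0.0076, -0.0001, -0.0032, 0, 0.0437, 0], [-0.0076, -0.0001, -0.0032, 0, 0.0437, 0], [-0.0076, -0.0001, -0.0032, 0, 0.0437, 0]]]' | grep -E "ft|ee"
python3 -m jog '[[[0, 0, 0, 0, 0, 0], [0.0163, 0, -0.0194, 0, 0.0044, 0], [0.0163, 0, -0.0194, 0, 0.0044, 0], [0.0163, 0, -0.0194, 0, 0.0044, 0], [0.0163, 0, -0.0194, 0, 0.0044, 0]]]' | grep -E "ft|ee"
python3 -m jog '[[[0, 0, 0, 0, 0, 0], [0, 0, 0, 0, 0, 0]]]' | grep -E "ft|t:|grasp"
python3 - <<'E'
from h import *
from workcell import eyes,status
c=cur(); print("lip",tubco(lip_of(c)),status.get_obs()["qpos"].round(2))
d=eyes.get_image("wrist"); np.savez("ws.npz",**d); P=cloud(d); hsv=cv2.cvtColor(d["img"],cv2.COLOR_RGB2HSV); H=hsv[...,0].astype(int)
X=np.linalg.inv(tool_for([0,0,0],[0,0,0],0,0)); M=np.linalg.inv(c@X)
S=P@M[:3,:3].T+M[:3,3]; z=P[...,2]
ok=(hsv[...,1]>100)&(abs(S[...,1])<60)
for n,m in dict(gold=(H>12)&(H<35),red=(H<9)|(H>170),blue=(H>105)&(H<130)).items():
    k=cv2.morphologyEx((ok&m).astype(np.uint8),cv2.MORPH_OPEN,np.ones((3,3)))
    N,L,St,C=cv2.connectedComponentsWithStats(k)
    for i in range(1,N):
        if St[i,4]>20: q=L==i; print(n,St[i,4],"px",C[i].round(),"scoop",np.nanmedian(S[q],0).round(),"world z",np.nanmedian(z[q]).round())
E
```

```text
ee_pos: [546.0, 187.9, 108.2]
ft_force: [1.0, 0.8, -2.3]
ee_pos: [547.5, 178.9, 209.4]
ft_force: [0.2, -0.8, -2.2]
t: 17.83
ft_force: [-0.3, -0.1, -2.5]
grasp_force: 30.0
lip [170.1   1.4 149.8] [-0.13  0.51  1.71  0.76  1.37 -0.72]
gold 462 px [276. 347.] scoop [-85.   8. 235.] world z 323.0
gold 223 px [357. 327.] scoop [-82. -10. 234.] world z 324.0
gold 166 px [358. 370.] scoop [-91. -10. 235.] world z 320.0
gold 5015 px [321. 407.] scoop [-97.  -6. 239.] world z 322.0
red 1283 px [308.  96.] scoop [ 303.   14. -265.] world z 3.0
red 1314 px [330.  99.] scoop [ 295.  -25. -262.] world z 3.0
red 79 px [347.  67.] scoop [ 314.  -52. -196.] world z 72.0
red 325 px [343. 113.] scoop [ 279.  -52. -283.] world z -23.0
red 169 px [282. 194.] scoop [  79.   51. -171.] world z 7.0
red 312 px [326. 235.] scoop [-19. -10.  14.] world z 142.0
red 321 px [301. 238.] scoop [-21.  13.  14.] world z 142.0
red 832 px [287. 293.] scoop [-72.  11. 168.] world z 265.0
red 829 px [346. 293.] scoop [-72. -13. 168.] world z 266.0
red 263 px [286. 382.] scoop [-101.    8.  201.] world z 285.0
red 258 px [347. 381.] scoop [-100.  -10.  202.] world z 286.0
blue 126 px [341. 252.] scoop [-34. -23.  16.] world z 138.0
```

```bash
cat > sweets.py <<'E'
from h import *
from workcell import eyes,status
def blobs(name,save=None):
    c=cur(); d=eyes.get_image(name); P=cloud(d); hsv=cv2.cvtColor(d["img"],cv2.COLOR_RGB2HSV); H=hsv[...,0].astype(int)
    if save: np.savez(save,**d)
    X=np.linalg.inv(tool_for([0,0,0],[0,0,0],0,0)); M=np.linalg.inv(c@X); S=P@M[:3,:3].T+M[:3,3]
    for n,m in dict(gold=(H>12)&(H<35),red=(H<9)|(H>170),blue=(H>105)&(H<130)).items():
        k=((hsv[...,1]>100)&m&(hsv[...,2]>40)).astype(np.uint8)
        N,L,St,C=cv2.connectedComponentsWithStats(k)
        for i in range(1,N):
            if St[i,4]<3: continue
            q=L==i; w=np.nanmedian(P[q],0); s=np.nanmedian(S[q],0); tc=tubco(w); dd=np.hypot(w[0]-511,w[1]+224)
            if (abs(s[1])<32 and -45<s[0]<45 and 0<s[2]<45): print(name,n,St[i,4],"PAN",s.round(),C[i].round())
            elif 0<tc[0]<190 and abs(tc[1])<45 and 3<tc[2]<70: print(name,n,St[i,4],"TUB",tc)
            elif dd<68 and w[2]<80: print(name,n,St[i,4],"DISH",w.round(),C[i].round())
E
python3 - <<'E'
from sweets import *
for n in ("wrist","side","scene"): blobs(n)
f=[]
E
for i in 1 2 3; do python3 -m jog '[[[0, 0, 0, 0, 0, 0]]]' | grep ft; done
```

```text
wrist gold 11 PAN [-26.  -2.  13.] [317. 244.]
wrist red 318 PAN [-18. -10.  13.] [326. 235.]
wrist red 308 PAN [-23.  15.  14.] [298. 240.]
wrist blue 132 PAN [-34. -23.  16.] [341. 252.]
side gold 21 TUB [178.3 -28.   17. ]
side gold 21 TUB [177.6  -7.9  21.2]
side red 8 TUB [175.4   4.1  27.1]
side blue 5 TUB [176.4  16.7  14.6]
scene red 7 PAN [-15.  -5.  13.] [227. 209.]
ft_force: [-0.2, 0.1, -1.6]
ft_force: [0.4, 0.8, -1.8]
ft_force: [-1.0, -0.2, -2.7]
```

Four sweets (gold, two red, blue) are settled at the back of the pan and four remain in the tub. Carrying the scoop nose-up to the dish.

Run:
```python
from h import *
t=np.radians(104.4); m=np.array([np.cos(t),np.sin(t),0])
A=cur(); B=tool_for(np.array([514,-224.5,150])-30*m,LIP,104.4,-22); rows(A,B,19)
```

```text
19 x [-19.0, -7.0, -20.5] [-0.0001, -0.0, -0.0001]  |d|28.8 |w|0.000
```

Units first: shifts go in shares of 1 m and turns go in shares of 2 rad. So -20.5 mm is -0.0205, -19 mm is -0.019.

```bash
python3 -m jog '[[[-0.0063, -0.0023, -0.0068, 0, 0, 0], [-0.0127, -0.0047, -0.0137, 0, 0, 0], [-0.019, -0.007, -0.0205, 0, 0, 0], [-0.019, -0.007, -0.0205, 0, 0, 0], [-0.019, -0.007, -0.0205, 0, 0, 0]]]' | grep -E "ft|ee"
python3 -m jog '[[[-0.019, -0.007, -0.0205, 0, 0, 0], [-0.019, -0.007, -0.0205, 0, 0, 0], [-0.019, -0.007, -0.0205, 0, 0, 0], [-0.019, -0.007, -0.0205, 0, 0, 0], [-0.019, -0.007, -0.0205, 0, 0, 0]]]' | grep -E "ft|ee"
python3 -m jog '[[[-0.019, -0.007, -0.0205, 0, 0, 0], [-0.019, -0.007, -0.0205, 0, 0, 0], [-0.019, -0.007, -0.0205, 0, 0, 0], [-0.019, -0.007, -0.0205, 0, 0, 0], [-0.019, -0.007, -0.0205, 0, 0, 0]]]' | grep -E "ft|ee"
python3 -m jog '[[[-0.019, -0.007, -0.0205, 0, 0, 0], [-0.019, -0.007, -0.0205, 0, 0, 0], [-0.019, -0.007, -0.0205, 0, 0, 0], [-0.0127, -0.0047, -0.0137, 0, 0, 0], [-0.0063, -0.0023, -0.0068, 0, 0, 0]]]' | grep -E "ft|ee"
python3 -m jog '[[[0, 0, 0, 0, 0, 0], [0, 0, 0, 0, 0, 0], [0, 0, 0, 0, 0, 0]]]' | grep -E "ft|ee"
python3 - <<'E'
from h import *
from sweets import *
blobs("wrist","wd.npz"); c=cur(); L=lip_of(c); print("lip",L.round(1),status.get_obs()["qpos"].round(2))
d=dict(np.load("wd.npz")); P=cloud(d).reshape(-1,3); r=P[(P[:,2]>46)&(P[:,2]<54)&(np.hypot(P[:,0]-514,P[:,1]+224)<85)]
print(len(r)); 
if len(r)>20:
    A=np.c_[2*r[:,:2],np.ones(len(r))]; s=np.linalg.lstsq(A,(r[:,:2]**2).sum(1),rcond=None)[0]; print(s[:2],np.sqrt(s[2]+s[0]**2+s[1]**2),r.min(0),r.max(0))
E
```

```text
ee_pos: [548.3, 61.5, 208.7]
ft_force: [1.9, 0.4, -1.6]
ee_pos: [549.2, -83.1, 209.0]
ft_force: [0.1, 0.0, -2.0]
ee_pos: [549.9, -227.1, 209.4]
ft_force: [0.8, -0.4, -1.7]
ee_pos: [550.4, -343.5, 209.1]
ft_force: [0.3, 0.4, -1.9]
ee_pos: [551.1, -339.1, 209.9]
ft_force: [0.1, 0.7, -1.7]
wrist gold 5 TUB [176.8 -19.4  18.4]
wrist gold 52 TUB [173.1  -4.1  17.4]
wrist gold 12 PAN [-26.  -1.  13.] [317. 244.]
wrist red 75 TUB [173.1  11.1  31.3]
wrist red 315 PAN [-18. -10.  14.] [326. 235.]
wrist red 299 PAN [-25.  17.  14.] [296. 242.]
wrist blue 66 TUB [174.2  25.   17.2]
wrist blue 132 PAN [-34. -23.  16.] [341. 252.]
lip [ 521.2 -223.1  151.1] [-0.77  0.84  1.08  0.42  1.93 -1.03]
862
[ 512.71537286 -225.72827113] 66.75246740286865 [ 443.14475494 -293.31171948   46.00212947] [ 581.91446341 -155.97759195   52.25144893]
```

Run:
```python
from h import *
t=np.radians(104.4); m=np.array([np.cos(t),np.sin(t),0]); D=np.array([512.5,-225,0])
A=cur()
for k,z,th,n in [(-25,90,-20,3),(-20,60,12,5),(-16,45,24,2),(-14,42,50,4)]:
    B=tool_for(D+k*m+[0,0,z],LIP,104.4,th); rows(A,B,n); A=B
```

```text
3 x [-18.9, -3.1, 7.6] [-0.0007, -0.012, 0.0001]  |d|20.6 |w|0.012
5 x [12.1, -0.0, 2.2] [0.0, -0.1117, 0.0]  |d|12.3 |w|0.112
2 x [14.2, 0.0, 4.4] [-0.0, -0.1047, -0.0]  |d|14.9 |w|0.105
4 x [15.3, -0.0, -2.8] [0.0, -0.1134, 0.0]  |d|15.6 |w|0.113
```

To row units: -18.9 mm is -0.0189, 7.6 mm is 0.0076, -0.012 rad is -0.006.

```bash
python3 -m jog '[[[-0.0189, -0.0031, 0.0076, 0, -0.006, 0], [-0.0189, -0.0031, 0.0076, 0, -0.006, 0], [-0.0189, -0.0031, 0.0076, 0, -0.006, 0], [0, 0, 0, 0, 0, 0]]]' | grep -E "ft|ee"
python3 -m jog '[[[0.0121, 0, 0.0022, 0, -0.0559, 0], [0.0121, 0, 0.0022, 0, -0.0559, 0], [0.0121, 0, 0.0022, 0, -0.0559, 0], [0.0121, 0, 0.0022, 0, -0.0559, 0], [0.0121, 0, 0.0022, 0, -0.0559, 0]]]' | grep -E "ft|ee"
python3 -m jog '[[[0, 0, 0, 0, 0, 0], [0.0142, 0, 0.0044, 0, -0.0525, 0], [0.0142, 0, 0.0044, 0, -0.0525, 0], [0, 0, 0, 0, 0, 0], [0, 0, 0, 0, 0, 0]]]' | grep -E "ft|ee"
python3 -m jog '[[[0.0076, 0, -0.0014, 0, -0.0284, 0], [0.0076, 0, -0.0014, 0, -0.0284, 0], [0, 0, 0, 0, 0, 0], [0, 0, 0, 0, 0, 0], [0, 0, 0, 0, 0, 0]]]' | grep -E "ft|ee"
python3 - <<'E'
from sweets import *
print(lip_of(cur())); blobs("wrist"); blobs("side")
E
```

```text
ee_pos: [546.4, -363.6, 149.6]
ft_force: [-0.5, 0.2, -2.8]
ee_pos: [534.3, -309.3, 177.7]
ft_force: [0.6, 0.4, -2.1]
ee_pos: [525.7, -278.7, 172.6]
ft_force: [0.4, -0.5, -1.2]
ee_pos: [523.4, -267.6, 174.9]
ft_force: [0.7, 0.2, -2.1]
[ 516.87320679 -242.54181895   44.13429404]
wrist gold 252 DISH [ 491. -228.   22.] [294. 159.]
wrist red 266 DISH [ 510. -218.   22.] [314. 154.]
wrist red 187 DISH [ 528. -216.   21.] [333. 157.]
wrist blue 237 DISH [ 519. -239.   22.] [318. 176.]
side gold 35 DISH [ 487. -233.   22.] [292. 331.]
side red 18 TUB [176.2  10.2  32.6]
side red 13 DISH [ 533. -224.   18.] [311. 332.]
side blue 22 TUB [178.   23.   18.7]
```

All four sweets are in the dish. Lifting out and returning level to the tub's near end wall.

Run:
```python
from h import *
A=cur(); U=T(np.eye(3),[0,0,90])@A; rows(A,U,4)
B=tool_for(tubpt(-2.5,60+105,1),(-39.5,0,60),104.4,0); rows(U,B,18); print(U[:3,3],B[:3,3])
M=fmp(np.linalg.inv(U)@B,1/18).real; X=U.copy()
for i in range(18):
    X=X@M
    if i%3==2: print(X[:3,3].round(), lip_of(X).round(), lip_of(X,(-51,0,17)).round())
```

```text
4 x [-2.2, -0.0, -22.4] [-0.0, -0.0, -0.0]  |d|22.5 |w|0.000
18 x [19.5, 7.5, 6.5] [-0.0, 0.0296, -0.0]  |d|21.8 |w|0.030
[ 523.14526693 -267.79299045  264.67969908] [564.40285406 114.28023332 204.58015205]
[ 531. -207.  241.] [ 521. -171.  113.] [ 539. -240.  166.]
[ 538. -145.  223.] [526. -98.  99.] [ 545. -171.  145.]
[545. -81. 211.] [530. -23.  91.] [ 550. -100.  130.]
[551. -16. 203.] [534.  52.  89.] [555. -28. 122.]
[558.  49. 201.] [538. 126.  94.] [559.  44. 119.]
[564. 114. 205.] [542. 200. 105.] [564. 116. 122.]
```

To row units: -22.4 mm is -0.0224, -2.2 mm is -0.0022.

```bash
python3 -m jog '[[[-0.0022, 0, -0.0224, 0, 0, 0], [-0.0022, 0, -0.0224, 0, 0, 0], [-0.0022, 0, -0.0224, 0, 0, 0], [-0.0022, 0, -0.0224, 0, 0, 0]]]' | grep -E "ft|ee"
python3 -m jog '[[[0.0195, 0.0075, 0.0065, 0, 0.0148, 0], [0.0195, 0.0075, 0.0065, 0, 0.0148, 0], [0.0195, 0.0075, 0.0065, 0, 0.0148, 0], [0.0195, 0.0075, 0.0065, 0, 0.0148, 0], [0.0195, 0.0075, 0.0065, 0, 0.0148, 0]]]' | grep -E "ft|ee"
python3 -m jog '[[[0.0195, 0.0075, 0.0065, 0, 0.0148, 0], [0.0195, 0.0075, 0.0065, 0, 0.0148, 0], [0.0195, 0.0075, 0.0065, 0, 0.0148, 0], [0.0195, 0.0075, 0.0065, 0, 0.0148, 0], [0.0195, 0.0075, 0.0065, 0, 0.0148, 0]]]' | grep -E "ft|ee"
python3 -m jog '[[[0.0195, 0.0075, 0.0065, 0, 0.0148, 0], [0.0195, 0.0075, 0.0065, 0, 0.0148, 0], [0.0195, 0.0075, 0.0065, 0, 0.0148, 0], [0.0195, 0.0075, 0.0065, 0, 0.0148, 0], [0.0195, 0.0075, 0.0065, 0, 0.0148, 0]]]' | grep -E "ft|ee"
python3 -m jog '[[[0.0195, 0.0075, 0.0065, 0, 0.0148, 0], [0.0195, 0.0075, 0.0065, 0, 0.0148, 0], [0.0195, 0.0075, 0.0065, 0, 0.0148, 0], [0, 0, 0, 0, 0, 0], [0, 0, 0, 0, 0, 0]]]' | grep -E "ft|ee"
python3 - <<'E'
from h import *
B=tool_for(tubpt(-2.5,60+105,1),(-39.5,0,60),104.4,0); path(B,1)
from sweets import *
blobs("wrist")
E
python3 look.py | grep -v "a 1"
cat > hand.py <<'E'
from h import *
d=dict(np.load("wl.npz")); c=cur(); P=cloud(d); D=(P-c[:3,3])@c[:3,:3]
im=d["img"].astype(int); X=np.linalg.inv(tool_for([0,0,0],[0,0,0],0,0)); M=np.linalg.inv(c@X); S=P@M[:3,:3].T+M[:3,3]
b=(im.max(2)<60)&(abs(S[...,1])<12); s=S[b]
for lo in range(60,110,8):
    q=s[(s[:,2]>=lo)&(s[:,2]<lo+8)&(abs(s[:,0]+40)<40)]
    if len(q)>8: print("handle scoop z",q[:,2].mean().round(1),"x front",np.percentile(q[:,0],[50,90]).round(1),"expect",round(-60.7-(q[:,2].mean()-116.8)*.466+11,1),"y",np.percentile(q[:,1],[3,97]).round(1))
g=(im.max(2)-im.min(2)<16)&(im.max(2)>80)&(abs(S[...,1])<25)&(abs(S[...,0])<34)
for lo in range(-30,36,8):
    q=S[g&(S[...,0]>=lo)&(S[...,0]<lo+8)&(S[...,2]>-12)&(S[...,2]<20)]
    if len(q)>5: print("floor x",lo+4,np.median(q[:,2]).round(1),len(q))
q=S[(im.max(2)-im.min(2)<16)&(im.max(2)>80)&(abs(S[...,2]-1.5)<6)&(abs(S[...,1])<20)&(abs(S[...,0]-30)<20)]; print("lip x max",np.percentile(q[:,0],[95,99]))
E
python3 hand.py
```

```text
ee_pos: [522.7, -267.5, 265.5]
ft_force: [0.6, 0.1, -1.6]
ee_pos: [534.0, -162.1, 225.9]
ft_force: [-1.3, 1.0, -1.5]
ee_pos: [545.1, -55.5, 204.4]
ft_force: [0.4, 0.5, -2.1]
ee_pos: [555.8, 52.9, 198.0]
ft_force: [-0.0, 0.4, -2.3]
ee_pos: [562.3, 116.9, 201.6]
ft_force: [-0.6, -0.4, -1.9]
1 x [-1.5, 1.3, -4.0] [-0.0049, -0.0003, -0.0002]  |d|4.5 |w|0.005
wrist gold 180 TUB [177.8 -26.   20.6]
wrist gold 126 TUB [176.4  -3.4  21.3]
wrist red 191 TUB [176.4  12.4  34. ]
wrist blue 142 TUB [177.5  27.1  20.8]
pan a 78 41 z10,50 [3.6 4.1] w [-31.4  31.2]
blk z 60 59 a [190.2 191.1 191.6] w [-1.8 11.9] toolx [125.8 128.1 129.8] toolz 210.2
blk z 70 44 a [190.3 191.1 191.8] w [-5.1 11.4] toolx [129.6 130.6 131.6] toolz 204.3
blk z 160 184 a [-14.6  -7.5  -1.6] w [-12.7  12.5] toolx [-14.8  -9.   -4.8] toolz 33.7
tcp [-1.370e+01 -1.000e-01  2.024e+02] lean 25.0
handle scoop z 65.1 x front [-46.1 -41.3] expect -25.6 y [-11.6  11.9]
handle scoop z 72.9 x front [-40.8 -39.5] expect -29.3 y [-7.5  6.4]
handle scoop z 80.8 x front [-43.3 -42.1] expect -32.9 y [-8.   6.1]
handle scoop z 87.8 x fr
[... 687 characters left out ...]
                                                        ~~~~~~~~~~~~~^^^^^^^^^^^^^^^^
    return _quantile_unchecked(
        a, q, axis, out, overwrite_input, method, keepdims, weights)
    return _ureduce(a,
                    func=_quantile_ureduce_func,
    ...<5 lines>...
                    overwrite_input=overwrite_input,
                    method=method)
    r = func(a, **kwargs)
    result = _quantile(arr,
                       quantiles=q,
    ...<2 lines>...
                       out=out,
                       weights=wgt)
    slices_having_nans = np.isnan(arr[-1, ...])
                                  ~~~^^^^^^^^^
IndexError: index -1 is out of bounds for axis 0 with size 0
```

The scoop has turned about 7.7° nose-down in the grip. I'll include that in the scoop–tool transform and re-level before clipping.

```bash
cat >> h.py <<'E'
def G():
    f=np.load("G.npy"); return T(Ro.from_euler("y",f[0],degrees=True).as_matrix(),[f[1],0,f[2]])
def tool_g(pt,ref,az,th):
    S=scoopR(az,th); W=T(S,np.array(pt)-S@np.array(ref,float)); X=np.linalg.inv(tool_for([0,0,0],[0,0,0],0,0))
    return W@np.linalg.inv(X@G())
def scoop_g(C): return C@np.linalg.inv(tool_for([0,0,0],[0,0,0],0,0))@G()
E
python3 - <<'E'
from h import *
np.save("G.npy",[7.75,-19.3,-8.5])
B=tool_g(tubpt(-2.5,60+95,0),(-39.5,0,60),104.4,0); path(B,3)
E
sed -i 's/M=np.linalg.inv(c@X)/M=np.linalg.inv(scoop_g(c))/; /^q=S/d' hand.py
```

```text
3 x [0.2, 0.1, 1.9] [-0.001, 0.0453, -0.0003]  |d|1.9 |w|0.045
```

To row units: 1.9 mm is 0.0019, 0.2 mm is 0.0002, 0.0453 rad is 0.0227.

```bash
python3 -m jog '[[[0.0002, 0.0001, 0.0019, 0, 0.0227, 0], [0.0002, 0.0001, 0.0019, 0, 0.0227, 0], [0.0002, 0.0001, 0.0019, 0, 0.0227, 0], [0, 0, 0, 0, 0, 0], [0, 0, 0, 0, 0, 0]]]' | grep -E "t:|ft|ee"
python3 look.py >/dev/null; python3 hand.py
python3 - <<'E'
from h import *
W=scoop_g(cur()); print("slot",tubco((W@[-38.5,0,60,1])[:3]),"org",tubco(W[:3,3]),"zaxis",W[:3,2].round(3))
d=dict(np.load("wl.npz")); P=cloud(d); im=d["img"].astype(int)
K=P.reshape(-1,3); t=np.radians(TUB["az"]); ax=np.array([np.cos(t),np.sin(t)]); wd=np.array([ax[1],-ax[0]])
a=K[:,:2]@ax-TUB["near"]; w=K[:,:2]@wd-TUB["w"]; z=K[:,2]; m=im.reshape(-1,3); g=(m.max(1)-m.min(1)<16)&(m.max(1)>80)&(abs(w)<34)
for lo,hi in ((90,96),(96,102),(102,110),(110,120),(120,130),(130,140)):
    s=g&(z>=lo)&(z<hi)&(a>-30)&(a<80)
    if s.sum()>10: print(lo,s.sum(),"a",np.percentile(a[s],[1,99]).round(1),"w",np.percentile(w[s],[1,99]).round(1))
E
```

```text
t: 24.45
ee_pos: [562.8, 118.1, 198.1]
ft_force: [0.2, 0.0, -1.8]
handle scoop z 67.3 x front [-31.9 -31.1] expect -26.6 y [-11.6  11. ]
handle scoop z 69.9 x front [-37.2 -32.4] expect -27.8 y [-11.5  11.9]
handle scoop z 80.3 x front [-34.6 -32.7] expect -32.7 y [-7.3  6.4]
handle scoop z 88.1 x front [-38.4 -36.8] expect -36.3 y [-8.   6.4]
handle scoop z 96.3 x front [-42. -40.] expect -40.1 y [-8.  6.]
handle scoop z 104.9 x front [-46.1 -43.4] expect -44.1 y [-8.   6.3]
handle scoop z 112.3 x front [-49.2 -47.6] expect -47.6 y [-7.9  6.7]
floor x -26 2.2 30
floor x -18 2.0 124
floor x -10 2.1 300
floor x -2 2.2 421
floor x 6 2.2 404
floor x 14 2.3 401
floor x 22 2.5 388
floor x 30 2.3 365
slot [ -2.1   0.6 156. ] org [36.3  0.6 95.9] zaxis [0.001 0.002 1.   ]
96 2965 a [13.6 72.1] w [-26.6  29.3]
102 106 a [11.4 63.6] w [-28.3  31.1]
110 122 a [ 9. 54.] w [-28.4  31.1]
120 143 a [-0.  41.4] w [-28.5  31.2]
130 213 a [-0.2 25.7] w [-28.6  31.3]
```

Run:
```python
from h import *
c=cur(); print((c[:3,:3].T@[0,0,-10]).round(2)); path(tool_g(tubpt(-2.5,60+64,0),(-39.3,0,60),104.4,0),2)
```

```text
[-5.4   0.01  8.42]
2 x [-8.5, -0.3, 13.6] [-0.0005, 0.0007, -0.0006]  |d|16.0 |w|0.001
```

To row units: 13.6 mm is 0.0136, -8.5 mm is -0.0085.

```bash
python3 -m jog '[[[-0.0085, -0.0003, 0.0136, 0, 0, 0], [-0.0085, -0.0003, 0.0136, 0, 0, 0], [0, 0, 0, 0, 0, 0]]]' | grep -E "ft"
python3 -m jog '[[[-0.0043, 0, 0.0067, 0, 0, 0], [-0.0043, 0, 0.0067, 0, 0, 0], [0, 0, 0, 0, 0, 0]]]' | grep -E "ft"
python3 -m jog '[[[-0.0027, 0, 0.0042, 0, 0, 0], [-0.0027, 0, 0.0042, 0, 0, 0], [0, 0, 0, 0, 0, 0]]]' | grep -E "ft"
python3 -m jog '[[[-0.0027, 0, 0.0042, 0, 0, 0], [0, 0, 0, 0, 0, 0], [0, 0, 0, 0, 0, 0]]]' | grep -E "ft"
python3 - <<'E'
from h import *
W=scoop_g(cur()); print("slot",tubco((W@[-38.5,0,60,1])[:3]),"org",tubco(W[:3,3]),"zaxis",W[:3,2].round(3))
E
```

```text
ft_force: [-1.3, 0.5, -1.8]
ft_force: [-0.4, -0.7, -1.8]
ft_force: [1.0, -0.4, -2.5]
ft_force: [-0.2, -0.9, -2.8]
slot [-1.  -0.  92.8] org [37.5 -0.1 32.8] zaxis [0.001 0.001 1.   ]
```

```bash
python3 look.py | grep -E "pan|tcp"; python3 hand.py
```

```text
pan a 0 49 z10,50 [71.1 72.2] w [-28.3  31. ]
pan a 6 61 z10,50 [52.4 70.5] w [-28.5  30.6]
pan a 12 196 z10,50 [34.3 36. ] w [-28.6  30.7]
pan a 18 205 z10,50 [34.5 35.6] w [-28.1  30.3]
pan a 24 333 z10,50 [34.4 35.5] w [-27.8  29.8]
pan a 30 412 z10,50 [34.5 35.3] w [-27.5  29.6]
pan a 36 394 z10,50 [34.5 35.4] w [-27.3  29.9]
pan a 42 375 z10,50 [34.4 35.4] w [-27.   29.4]
pan a 48 363 z10,50 [34.5 35.4] w [-26.9  29.4]
pan a 54 363 z10,50 [34.5 35.5] w [-27.   29.6]
pan a 60 340 z10,50 [34.6 35.5] w [-27.1  29.2]
pan a 66 312 z10,50 [34.2 35. ] w [-27.2  29.1]
pan a 72 66 z10,50 [33.6 34.6] w [-27.1  28.9]
pan a 84 58 z10,50 [3.4 4.4] w [-30.3  30.9]
pan a 168 35 z10,50 [16.3 18.6] w [-3.6  3.6]
pan a 186 9 z10,50 [17.8 20.8] w [-11.9  28.5]
tcp [-10.1   0.  135.5] lean 32.7
handle scoop z 66.9 x front [-30.9 -30.6] expect -26.5 y [-11.6  11.9]
handle scoop z 70.0 x front [-36.9 -32. ] expect -27.9 y [-11.8  11.7]
handle scoop z 80.1 x front [-34.2 -32.4] expect -32.6 y [-8.4  5.6]
handle scoop z 88.0 x front [-38.  -36.2] expect -36.3 y [-8.3  5.8]
handle scoop z 96.5 x front [-41.7 -39.5] expect -40.3 y [-7.7  6.1]
handle scoop z 104.5 x front [-46. -43.] expect -44.0 y [-8.5  6.3]
handle scoop z 111.6 x front [-48.6 -47.1] expect -47.3 y [-8.3  6. ]
floor x -26 2.4 43
floor x -18 2.2 123
floor x -10 2.3 295
floor x -2 2.3 418
floor x 6 2.3 408
floor x 14 2.5 398
floor x 22 2.6 382
floor x 30 2.3 357
```

Run:
```python
from h import *
from workcell import eyes
d=eyes.get_image("side"); P=cloud(d); P=P+[4.8,0,0]; K=P.reshape(-1,3); m=d["img"].reshape(-1,3).astype(int)
for v in range(205,240,2):
    print(v,[(u,tubco(P[v,u]).tolist(),d["img"][v,u].tolist()) for u in (334,340,346)])
```

```text
205 [(334, [70.2, -12.0, 34.5], [118, 121, 124]), (340, [-5.7, -5.4, 113.5], [22, 22, 21]), (346, [-24.2, 8.1, 131.9], [7, 13, 14])]
207 [(334, [60.0, -13.1, 36.6], [135, 133, 137]), (340, [-7.1, -5.3, 106.9], [10, 13, 10]), (346, [-6.1, 11.7, 104.6], [14, 16, 17])]
209 [(334, [53.9, -13.6, 34.4], [161, 159, 162]), (340, [-8.9, -5.2, 100.7], [10, 13, 11]), (346, [-10.4, 11.4, 101.0], [18, 21, 22])]
211 [(334, [43.4, -14.7, 37.0], [105, 104, 106]), (340, [-14.2, -5.6, 98.3], [39, 41, 42]), (346, [-14.7, 11.1, 97.5], [17, 18, 19])]
213 [(334, [-2.5, -20.6, 78.4], [71, 85, 85]), (340, [-2.1, -3.4, 76.7], [51, 76, 75]), (346, [-2.8, 13.7, 76.2], [51, 86, 84])]
215 [(334, [-2.3, -20.3, 69.8], [32, 67, 66]), (340, [-1.1, -2.8, 67.2], [72, 83, 84]), (346, [-1.5, 14.4, 66.3], [27, 59, 59])]
217 [(334, [-2.1, -20.0, 61.1], [32, 63, 62]), (340, [-9.5, -3.8, 68.0], [124, 126, 130]), (346, [-4.5, 14.4, 61.1], [30, 62, 61])]
219 [(334, [-4.3, -20.0, 54.9], [81, 93, 69]), (340, [-11.5, -3.7, 61.7], [113, 114, 115]), (346, [-2.6, 15.2, 50.3], [124, 112, 75])]
221 [(334, [-2.3, -19.4, 44.0], [128, 1
[... 609 characters left out ...]
62, 59])]
231 [(334, [-4.1, -18.1, 1.2], [90, 105, 104]), (340, [-3.7, -0.0, -0.7], [111, 119, 118]), (346, [-4.4, 17.9, -1.4], [119, 128, 128])]
233 [(334, [-12.3, -18.9, 1.8], [134, 140, 139]), (340, [-9.4, -0.5, -3.2], [134, 140, 140]), (346, [-13.3, 16.8, -0.0], [135, 140, 140])]
235 [(334, [-18.3, -19.4, -0.2], [143, 148, 149]), (340, [-20.1, -1.8, 0.5], [133, 139, 139]), (346, [-21.3, 15.9, 0.5], [152, 159, 159])]
237 [(334, [-27.7, -20.4, 1.9], [152, 159, 159]), (340, [-29.0, -2.8, 2.1], [152, 159, 159]), (346, [-29.9, 14.8, 1.6], [153, 160, 160])]
239 [(334, [-32.7, -20.8, -1.2], [153, 160, 160]), (340, [-36.6, -3.6, 2.1], [159, 166, 166]), (346, [-37.6, 13.9, 1.9], [160, 166, 166])]
```

The side depth shows the steel tongue outside the wall (a≈-11, z 54–68) with the pan inside, so the clip straddles the wall correctly. Pressing home.

To row units: 3.37 mm is 0.0034, -2.16 mm is -0.0022.

```bash
python3 -m jog '[[[-0.0022, 0, 0.0034, 0, 0, 0], [0, 0, 0, 0, 0, 0]]]' | grep -E "ft"
python3 -m jog '[[[-0.0022, 0, 0.0034, 0, 0, 0], [0, 0, 0, 0, 0, 0]]]' | grep -E "ft"
python3 -m jog '[[[-0.0022, 0, 0.0034, 0, 0, 0], [0, 0, 0, 0, 0, 0]]]' | grep -E "ft"
python3 -m jog '[[[-0.0016, 0, 0.0025, 0, 0, 0], [0, 0, 0, 0, 0, 0]]]' | grep -E "ft"
python3 - <<'E'
from h import *
W=scoop_g(cur()); print("slot",tubco((W@[-38.5,0,60,1])[:3]),"zaxis",W[:3,2].round(3))
E
```

```text
ft_force: [1.6, -0.6, -2.0]
ft_force: [1.8, 0.0, -2.2]
ft_force: [1.0, -1.4, -2.5]
ft_force: [1.0, -0.4, -2.2]
slot [-0.9 -0.1 77.7] zaxis [0.001 0.    1.   ]
```

To row units: 1.26 mm is 0.0013, -0.81 mm is -0.0008.

```bash
python3 -m jog '[[[-0.0008, 0, 0.0013, 0, 0, 0], [0, 0, 0, 0, 0, 0], [0, 0, 0, 0, 0, 0]]]' | grep -E "ft"
python3 -m jog '[[[-0.0008, 0, 0.0013, 0, 0, 0], [0, 0, 0, 0, 0, 0], [0, 0, 0, 0, 0, 0]]]' | grep -E "ft"
python3 -m jog '[[[-0.0005, 0, 0.0008, 0, 0, 0], [0, 0, 0, 0, 0, 0], [0, 0, 0, 0, 0, 0]]]' | grep -E "ft"
python3 - <<'E'
from h import *
W=scoop_g(cur()); print("slot",tubco((W@[-38.5,0,60,1])[:3]),"zaxis",W[:3,2].round(3))
E
```

```text
ft_force: [1.2, -1.2, -3.3]
ft_force: [-0.7, -1.8, 1.4]
ft_force: [-0.7, -4.3, 8.4]
slot [-1.1  0.5 75.4] zaxis [ 0. -0.  1.]
```

To row units: 0.84 mm is 0.0008, -0.54 mm is -0.0005.

```bash
python3 -m jog '[[[-0.0005, 0, 0.0008, 0, 0, 0], [0, 0, 0, 0, 0, 0], [0, 0, 0, 0, 0, 0]]]' | grep -E "ft|t:"
python3 look.py | grep -E "pan a (0|6|18|24|36|48|60|66|72)"
python3 - <<'E'
from h import *
from workcell import eyes
d=eyes.get_image("side"); P=cloud(d)+[4.8,0,0]
for v in range(207,234): 
    print(v,[tubco(P[v,u]).tolist()[::2]+[int(d["img"][v,u].min())] for u in (338,340,342,344)])
E
```

```text
t: 27.27
ft_force: [-2.6, -6.4, 13.1]
pan a 6 46 z10,50 [43.9 53.7] w [-28.5  30.6]
pan a 18 208 z10,50 [17.2 18.5] w [-28.1  30.1]
pan a 24 330 z10,50 [17.2 18.2] w [-27.8  29.7]
pan a 36 406 z10,50 [17.4 18.3] w [-27.8  29.6]
pan a 48 373 z10,50 [17.4 18.5] w [-27.4  29.2]
pan a 60 343 z10,50 [17.6 18.4] w [-27.5  29.2]
pan a 66 322 z10,50 [17.3 18.4] w [-27.5  28.8]
pan a 72 100 z10,50 [16.6 17.6] w [-27.6  32.2]
pan a 186 11 z10,50 [17.1 18.5] w [-23.   30.6]
207 [[-113.4, 220.8, 41], [-113.7, 220.7, 41], [-111.0, 217.5, 31], [-112.2, 218.5, 35]]
208 [[-111.4, 215.1, 29], [-111.0, 214.3, 27], [-110.3, 213.2, 24], [-110.5, 213.1, 24]]
209 [[-106.5, 206.2, 20], [-9.5, 101.3, 12], [-30.4, 123.5, 11], [-30.4, 123.0, 17]]
210 [[1.3, 86.1, 22], [-10.0, 97.8, 5], [-25.9, 114.6, 13], [-26.4, 114.8, 15]]
211 [[-3.4, 87.0, 16], [-7.0, 90.5, 11], [-20.8, 105.0, 12], [-22.9, 106.9, 7]]
212 [[-5.4, 85.0, 19], [-13.5, 93.5, 7], [-16.5, 96.2, 15], [-18.4, 97.9, 7]]
213 [[-8.0, 83.7, 14], [-14.0, 89.9, 19], [-13.8, 89.2, 21], [-16.2, 91.4, 34]]
214 [[-12.9, 84.9, 24], [-12.8, 84.3, 28], [-11.0, 
[... 856 characters left out ...]
[[-2.4, 25.5, 58], [-15.9, 40.7, 146], [-12.8, 36.6, 148], [-14.3, 37.9, 131]]
226 [[-6.5, 25.8, 29], [-16.3, 36.8, 131], [-17.8, 38.0, 133], [-17.1, 36.7, 110]]
227 [[-1.9, 15.9, 28], [-5.7, 19.8, 82], [-2.5, 15.6, 85], [-1.4, 13.9, 65]]
228 [[-4.1, 14.0, 31], [-3.3, 12.6, 30], [1.8, 6.1, 32], [-1.3, 9.2, 26]]
229 [[-4.3, 9.7, 32], [-2.0, 6.4, 30], [-0.5, 4.2, 29], [-1.5, 4.9, 30]]
230 [[-3.5, 4.1, 30], [-2.1, 2.0, 24], [-3.5, 3.1, 47], [0.8, -2.5, 48]]
231 [[-6.0, 2.5, 110], [-6.2, 2.3, 111], [-7.0, 2.7, 114], [-8.4, 3.9, 115]]
232 [[-6.8, -1.2, 133], [-11.2, 3.6, 134], [-11.2, 3.1, 133], [-12.5, 4.2, 134]]
233 [[-10.4, -1.5, 133], [-10.2, -2.3, 133], [-12.3, -0.2, 134], [-13.0, 0.2, 133]]
```

The scoop sits home: pan floor at z≈18 (underside about 15 mm), level, with the tongue outside the wall. Letting go and backing off along the handle.

To row units: -0.8 mm is -0.0008, 0.5 mm is 0.0005.

```bash
python3 -m jog '[[[0.0005, 0, -0.0008, 0, 0, 0], [0, 0, 0, 0, 0, 0]]]' | grep -E "ft"
python3 -m jog '[[[0, 0, 0, 0, 0, 0], [0, 0, 0, 0, 0, 0], [0, 0, 0, 0, 0, 0], [0, 0, 0, 0, 0, 0], [0, 0, 0, 0, 0, 0]]]' 50 | grep -E "ft|width"
python3 - <<'E'
from h import *
c=cur(); Z=toolR(104.4,0)[:,2]; print((c[:3,:3].T@(-30*Z)).round(1))
E
python3 look.py | grep -E "pan a (18|24|36|48|60|66|72)"
```

```text
ft_force: [-1.5, -4.3, 10.0]
ft_force: [0.3, -0.1, -0.1]
width: 45.9
[  4.   -0.  -29.7]
pan a 18 204 z10,50 [16.9 18. ] w [-28.1  30.8]
pan a 24 284 z10,50 [16.6 17.6] w [-27.8  29.9]
pan a 36 390 z10,50 [16.4 17.4] w [-27.4  29.7]
pan a 48 370 z10,50 [16.1 17. ] w [-27.   29.3]
pan a 60 329 z10,50 [15.9 16.9] w [-27.3  29. ]
pan a 66 325 z10,50 [15.5 16.3] w [-27.4  29.5]
pan a 72 44 z10,50 [4.5 5.3] w [-28.7  32.3]
pan a 186 14 z10,50 [12.9 18.6] w [-20.4  29.3]
```

To row units: -29.7 mm is -0.0297, 4 mm is 0.004.

```bash
python3 -m jog '[[[0.004, 0, -0.0297, 0, 0, 0], [0.004, 0, -0.0297, 0, 0, 0], [0.004, 0, -0.0297, 0, 0, 0], [0.004, 0, -0.0297, 0, 0, 0], [0.004, 0, -0.0297, 0, 0, 0]]]' | grep -E "ft|t:"
python3 -m jog '[[[0, 0, -0.03, 0, 0, 0], [0, 0, -0.03, 0, 0, 0], [0, 0, 0, 0, 0, 0], [0, 0, 0, 0, 0, 0], [0, 0, 0, 0, 0, 0]]]' | grep -E "ft|t:"
python3 look.py | grep -E "pan a"
python3 - <<'E'
from sweets import *
import numpy as np
blobs("wrist"); blobs("side","sf.npz"); d=dict(np.load("sf.npz"))
cv2.imwrite("pics/final.png",cv2.resize(d["img"][150:360,250:400],None,fx=2.8,fy=2.8,interpolation=2)[...,::-1])
E
```

```text
t: 28.42
ft_force: [-0.0, 0.4, 0.2]
t: 28.83
ft_force: [0.1, 0.4, -0.0]
pan a 12 17 z10,50 [42.1 49. ] w [-28.   30.2]
pan a 18 33 z10,50 [16.5 19.1] w [-28.1  30.3]
pan a 24 75 z10,50 [16.5 17.6] w [-28.4  30.4]
pan a 30 83 z10,50 [16.3 17.6] w [-27.1  30.8]
pan a 36 130 z10,50 [16.2 17.1] w [-27.1  29.4]
pan a 42 139 z10,50 [16.  17.2] w [-26.8  29.4]
pan a 48 131 z10,50 [16.1 17. ] w [-26.9  29.2]
pan a 54 126 z10,50 [15.9 17.2] w [-26.6  29.3]
pan a 60 127 z10,50 [16.1 16.8] w [-26.7  28.2]
pan a 66 113 z10,50 [14.9 16.1] w [-26.3  29.5]
pan a 72 11 z10,50 [4.9 5.2] w [-25.   30.1]
pan a 78 28 z10,50 [2.9 3.6] w [-27.9  31.5]
pan a 168 12 z10,50 [17. 19.] w [-3.8  2.6]
wrist gold 102 TUB [176.8 -25.9  20.5]
wrist gold 69 TUB [176.1  -3.2  21.2]
wrist red 105 TUB [175.6  11.9  33.9]
wrist blue 81 TUB [176.3  26.8  20.5]
side gold 20 TUB [177.6 -27.7  17.9]
side gold 19 TUB [177.5  -7.8  20.8]
side gold 38 DISH [ 488. -232.   22.] [292. 331.]
side red 15 TUB [174.4  10.1  28.8]
side red 70 DISH [ 511. -221.   20.] [304. 329.]
side blue 23 TUB [178.3  23.1  19.2]
side blue 39 DISH [ 516. -244.   22.] [302. 337.]
```

View pics/final.png

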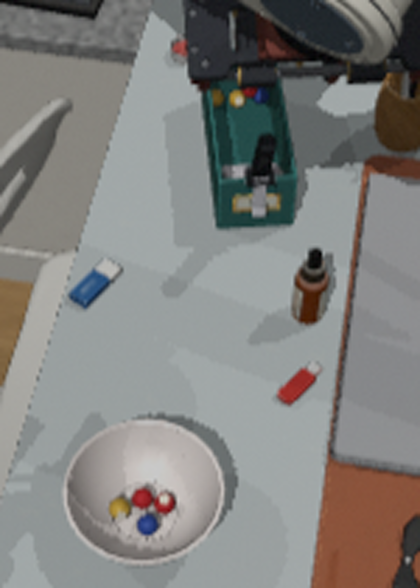

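The final picture shows four sweets in the dish around (140,505) and four in the tub around (240,95). The scoop hangs on the near wall with its tongue outside at (258,200), and the other objects are untouched.

```bash
python3 -c "
from workcell import ticket; print(ticket.close_job())"
```

```text
the job is handed in; nothing more can be done
None
```

Job handed in at about 29 s of the 67 s limit: four sweets are in the dish, four are back in the tub, and the scoop hangs on the tub's near end wall with its clip home (about 2° nose-down); a jammed first scoop (wrist force about 45 N) meant setting it down once and regrasping.

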